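# Close the tea tin: seat the inner lid, then screw the ring down over it

## Robot

A 7-joint arm with a two-finger parallel gripper is mounted at the origin on the work surface. World frame = base frame: x ahead of the robot, y to its left, z up, the work surface at z = 0. Lengths are in mm, angles in rad, forces in N, time in s.
With the tool pointing down it reaches from about 400 to 875 mm from the base axis. Payload 4.4 kg.
Tool frame: the origin (TCP) lies at the very end of the fingers, on their centre line; the grasp point (between the pads) lies 19 mm behind it; z points along the fingers, x is the direction in which the jaws open and shut, and the axes are right-handed (so a half turn about z gives the same grasp; the last joint's range is limited). The gripper opens to 85 mm and grips with 20 to 120 N. Pads are 22 mm wide; open, the fingers measure 114 mm over their backs; the gripper's body (76 mm by 85 mm) begins 54 mm behind the grasp point. The pads swing forward as they close: fully open they stand 13 mm farther back than shut.
Start: joints at [-1.311, 0.628, 0.038, 1.517, -0.027, 0.996, -0.02], TCP at [208.02, 615.829, 231.313] pointing down, gripper open.
Joint ranges: [-3.06, 3.06], [-0.37, 2.12], [-1.25, 1.32], [0.18, 2.47], [-1.1, 4.24], [0.23, 1.98], [-2.94, 2.94]. Speed limits (rad/s): [2.57, 2.57, 3.14, 3.14, 3.14, 3.14, 3.14].

## Interface

Orientations are given as [roll, pitch, yaw] about the fixed x, y, z axes, in that order (R = Rz(yaw) Ry(pitch) Rx(roll)).
In Python, from cell import ctrl, get_image, job, models gives the robot as it stands.
- The arm moves only by the tool move_arm, never from a script. Its argument "moves" is a list that holds one entry, the list of rows, each a list of 6 numbers: the shift along the tool's x, y, z in m, then the turn, a rotation vector about the tool's x, y, z in rad. A call has 1 to 20 rows; each row is the pose to reach, as a shift and turn from the pose commanded when the call began, along the tool's axes at that moment; what a row does not reach only later rows make up. A row lasts 1/8 s, in which the tool goes at most 62.5 mm and 10.7 degrees, less where a joint would pass 70% of its speed; a pose out of reach is approached as far as the arm can. A call with a gripper value outside its range is refused whole. "jaw" is the opening, from 0 (shut) to 1 (fully open), set as the call begins (left out, the last holds). The fingers move at their own pace and stop on an object; the grip force is fixed at half the most. Time passes only in rows, so rows that repeat a pose let the fingers close. It gives the time, the measured TCP pose, the force and the opening at its end, in the units of the state.
- ctrl.read_state(): the state, without advancing time (a new reading comes with each control period).
- get_image(name): name is "scene" or "top" or "wrist"; returns a dict with "color" (480x640x3 uint8, blue, green, red), "fov_y" (degrees; the focal length in pixels is half the picture's height over the tangent of half this angle, whatever the lens; pixels are square), "cx", "cy" (the principal point, pixels), "origin" and "orientation" of the camera in the world; the wrist camera has in their place "hand_eye" (4x4, takes a point from camera to tool coordinates, whose origin is the TCP and whose axes are the tool frame's). Camera axes: x right, y up, looking along -z (the intrinsics and any distortion apply to the point x, -y, -z); pixel columns grow to the right and rows downward; lengths in mm; the calibration is good to about 2 mm. A picture is of the moment at which its call begins: read the wrist's pose just before it. There is no depth.
- job.finish_job(): hands the job in, once; it reports no verdict.
Trained networks look in the newest picture that a camera, given by its name, has taken for a name from the list of things; names that differ only in an ending like _2 or _b are one class to them, and where a whole thing is asked for, a point or a joint stands for the part that bears it (a point fixed in the world has none). Each returns a list of dicts, best first, with "score" (0 to 1); they miss things now and then, are a little off and sometimes report something else, mostly with a low value. They report only what shows in the picture. A call takes as long as a camera call. They do not tell look-alikes from the thing itself.
- models.cut_out(camera, thing): "pixels" (480x640 bool, what is visible of it) and "uv" ([column, row] in pixels, amid what is visible of it).
- models.place_of(camera, thing): "uv" ([column, row] in pixels: a listed point, or the origin of a listed thing).
The state is a dict: "clock": time; "qpos": joint angles; "qd": joint speeds; "tau": joint torques, N m; "eef_pos": TCP position; "tool_rot": TCP orientation; "force": force on the tool from outside, world axes, zero at the start; "torque": the same for the moment, N m; "width": finger opening in mm.
Only numpy, scipy, OpenCV 4.12 (cv2) and the standard library are available. Lean on these libraries where they do the work, as an engineer would, in place of code of your own. Each camera call takes 0.05 s, during which the arm holds its last target.

## Task

Close the tea tin that is clamped in the wooden nest: set the loose knobbed inner lid flat into its mouth and let go, then put the screw ring on over it, find by feel where it drops over the threads and, pressing lightly, screw it clockwise (seen from above) until it comes to its stop, so that it clamps the inner lid down by itself. Do it gently, easing off as soon as the ring stops, without forcing or ramming the tin, and leave the cup, the wooden box and the brush where they are.

Things in the scene. Friction and masses are not known exactly. Their poses are not given: they have to be found in the camera images.
- tin_mouth (a point): centre of the mouth, at rim height, of the plain aluminium tea tin clamped upright in a wooden nest. Rim 95 mm above the table, z up, mouth 38 mm wide, neck 46 mm wide outside, tin body 76 mm wide up to 66 mm height. 4.5 mm below the rim lies a sprung seat ring (25 mm hole) that carries the inner lid. The axes are the nest's: they do not tell how the tin is turned in it
- nest: wooden nest 112 x 112 x 30 mm, fixed to the table, origin under its centre; grips the tin at an unknown turn. Outside the tin's neck are 3 thread ramps 120 degrees apart, out to radius 27 mm, tops 5 to 7 mm below the rim. Going clockwise from above: open gap of 33 degrees, ramp of 60 degrees with underside falling from 9.3 to 11.3 mm below the rim, solid stop of 27 degrees
- seat (a joint): how far the sprung seat ring in the mouth is pressed down (m): 0 free, at most 0.004; 2 N at the start plus 4 N per mm. About 0.0025 when the ring is screwed home. Turning the ring takes under 0.25 N m until it meets the stop, where the moment soon passes 0.4; stop there (1.5 N m is too hard)
- lid_center (a point): loose inner lid, point on its axis half-way up (12 mm above the underside): steel disk 36 mm wide, 8 mm thick, lower edge bevelled 1.5 mm, with a central knob 12 mm wide, 16 mm tall on top (24 mm in all), z up along the knob, about 70 g. On the free seat the disk's top stands 3.5 mm above the tin's rim, this point 7.5 mm above it. Starts knob up on the table
- ring_center (a point): screw ring, centre half-way up (11 mm): black, 12-sided, 63 mm over flats, 22 mm high, open below, about 80 g, 4 mm top flange with a 26 mm hole that the knob passes. A flat faces its x axis, others every 30 degrees. Starts flange up on the table. With its pins in the gaps and the flange on the seated lid this point is 3.5 mm below the tin's rim; with pins caught on the ramps 2 to 4 mm above it
- ring_pin (a point): one of the ring's 3 inside pins (at its x and 120 degrees either side), 4.4 mm thick, 4 mm above the lower edge; this point is 26 mm from the axis, tips reach in to 24 mm. They go down through the gaps and catch under the ramps: press the ring some 1.5 mm into the sprung seat (6-12 N) and turn 60 to 85 degrees clockwise, until the turning moment jumps at the solid stop; it then stays by friction
- cup: bystander: white ceramic cup, 68 mm wide, 50 mm high, origin at the centre of its underside
- woodbox: bystander: small open wooden box 110 x 90 x 40 mm, origin at the centre of its underside
- brush: bystander: hand brush with wooden handle, 160 mm long, lying flat along its own x
Things that resemble listed ones, but are neither listed nor needed, are in the scene too. What is shaped like the part that bears ring_center but yellow is not meant. Several things look just like the part that bears lid_center: the one meant starts farthest to the robot's left.

How it is judged (in metres and radians):
On the way, in this order (a step that is already met when the one before it is completed fails the run):
1. the inner lid lies flat on the sprung seat in the tin's mouth, let go, with the ring not yet on (horizontal distance between lid_center and tin_mouth below 0.003 m and z of lid_center in the frame of tin_mouth below 0.0085 m and angle between lid_center's own z axis and vertical below 0.06 rad and contact force between the fingers and lid below 0.1 N and horizontal distance between ring_center and tin_mouth above 0.05 m), for 0.2 s.
2. the ring is over the neck, level, its pins below the tops of the ramps (horizontal distance between ring_center and tin_mouth below 0.004 m and z of ring_center in the frame of tin_mouth below -0.0025 m and angle between ring_center's own z axis and vertical below 0.08 rad), for 0.1 s.
At the end, for the whole second after the job is handed in: Inner lid within 3 mm of the mouth's centre and level within 0.06 rad, ring over it likewise, its centre at least 5 mm below the rim, clamping the lid with over 5 N and keeping the seat pressed by over 2.1 mm, everything at rest (value of joint seat above 0.0021 m and horizontal distance between each of lid_center, ring_center and tin_mouth below 0.003 m and angle between each of lid_center, ring_center's own z axis and vertical below 0.06 rad and z of ring_center in the frame of tin_mouth below -0.005 m and contact force between ring and lid above 5 N and linear speed of each of ring, lid below 0.01 m/s); the robot touches nothing.
It fails at once if the tin or its nest is pressed, twisted or struck with more than 80 N (contact force between nest and anything else above 80 N).
It fails at once if the cup, the wooden box or the brush is moved more than 20 mm (distance of any of cup, woodbox, brush from where it was at the start of the episode above 0.02 m).
It also fails if it takes over 72 s, if anything falls off the work surface, if the arm or the gripper's body presses on something with over 40 N, if the wrist force passes 120 N, or if a joint passes its speed limit or range.

## Working session

There is one attempt and no reset: what is moved stays moved. The work goes in short steps, Python scripts to look and compute and a tool call to move; the robot and the scene stay as the last step left them, time stands still between calls to the robot, and variables do not carry over. Pictures are saved under pics/ and viewed, and the job is handed in when it is done.

Besides the shell and the picture viewer there is one more tool, called after "Request:" as name(argument=value, ...), one argument or row to a line, values as JSON. move_arm: Moves the arm, as the interface text tells. Its arguments: {"type":"object","properties":{"moves":{"type":"array","items":{"type":"array","items":{"type":"array","items":{"type":"number"}}}},"jaw":{"type":"number"}},"required":["moves"]}

```bash
ls; mkdir -p pics; cat > h.py <<'E'
import numpy as np, cv2
from cell import ctrl, get_image, job, models
from scipy.spatial.transform import Rotation as R
def rot(o):
    o=np.array(o,float)
    if o.shape==(3,3): return o
    if o.size==4: return R.from_quat(o).as_matrix()
    return R.from_euler('xyz',o).as_matrix()
def cam(im,st=None):
    f=240/np.tan(np.radians(im['fov_y'])/2)
    if 'hand_eye' in im:
        H=np.array(im['hand_eye']); T=rot(st['tool_rot'])
        return f,T@H[:3,:3],T@H[:3,3]+np.array(st['eef_pos'])
    return f,rot(im['orientation']),np.array(im['origin'],float)
def ray(im,uv,st=None):
    f,Rm,o=cam(im,st)
    d=Rm@np.array([(uv[0]-im['cx'])/f,-(uv[1]-im['cy'])/f,-1]); return o,d
def atz(im,uv,z,st=None):
    o,d=ray(im,uv,st); return o+d*(z-o[2])/d[2]
def proj(im,p,st=None):
    f,Rm,o=cam(im,st); c=Rm.T@(np.array(p)-o); return im['cx']+f*c[0]/-c[2], im['cy']-f*c[1]/-c[2]
E
python3 - <<'E'
from h import *
s=ctrl.read_state(); print(s)
for n in ['scene','top','wrist']:
    im=get_image(n); cv2.imwrite(f'pics/{n}0.png',im['color']); print(n,{k:v for k,v in im.items() if k!='color'})
    for t in ['tin_mouth','nest','lid_center','ring_center','ring_pin','cup','woodbox','brush']:
        print(t,[(np.round(d['uv'],1).tolist(),round(d['score'],2)) for d in models.place_of(n,t)][:8])
E
```

```text
pics
{'clock': 0.0, 'qpos': array([-1.31078968,  0.62934507,  0.03846102,  1.51838887, -0.02696652,
        0.99626697, -0.0200322 ]), 'qd': array([-0.00022858, -0.00112627, -0.00012297, -0.00032281,  0.00104233,
        0.00056818,  0.00084829]), 'tau': array([-2.45804167e-04, -5.63398683e+01,  1.22611944e+00, -1.93446761e+01,
        1.10528534e-02,  1.03238155e-02, -1.40090572e-05]), 'eef_pos': array([207.84014098, 615.2152093 , 230.38344357]), 'tool_rot': array([3.14152815e+00, 1.88877852e-03, 1.24495975e+00]), 'force': array([-0.34616608,  0.55566869, -0.67942401]), 'torque': array([ 0.01309069, -0.00182256, -0.06599063]), 'width': 85.4618842626188}
scene {'fov_y': 55.383077566590345, 'cx': 319.0526709813999, 'cy': 231.91888063625566, 'origin': array([1201.59545594,  403.22475177,  591.61933764]), 'orientation': array([0.98624674, 0.0056647 , 2.08878947])}
tin_mouth [([318.9, 224.5], 0.62)]
nest [([317.0, 260.8], 0.6)]
lid_center [([429.6, 292.2], 0.76), ([390.8, 272.9], 0.48)]
ring_center [([257.3, 217.7], 0.97), ([276.7, 199.8], 0.6)]
ring_pin [([260.5, 228.8], 0.93), ([270.7,
[... 526 characters left out ...]
433.3, 283.5], 0.69)]
ring_pin [([462.3, 353.4], 0.85)]
cup [([386.8, 163.7], 0.64)]
woodbox [([202.1, 179.0], 0.63)]
brush [([304.2, 174.3], 0.77), ([208.2, 265.7], 0.63)]
wrist {'fov_y': 69.01022803492681, 'cx': 313.3177975508081, 'cy': 245.9854015573267, 'hand_eye': array([[ 9.99999098e-01, -1.17146206e-03,  6.57344579e-04,
        -2.98941258e-01],
       [-9.00290810e-04, -9.47666160e-01, -3.19261710e-01,
        -8.24496464e+01],
       [ 9.96946193e-04,  3.19260830e-01, -9.47666359e-01,
        -1.42612860e+02],
       [ 0.00000000e+00,  0.00000000e+00,  0.00000000e+00,
         1.00000000e+00]])}
tin_mouth []
nest []
lid_center []
ring_center []
ring_pin []
cup []
woodbox []
brush []
```

View pics/scene0.png

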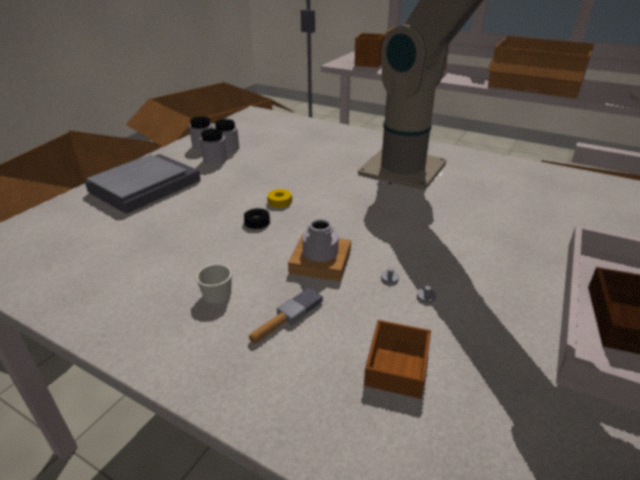

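View pics/top0.png

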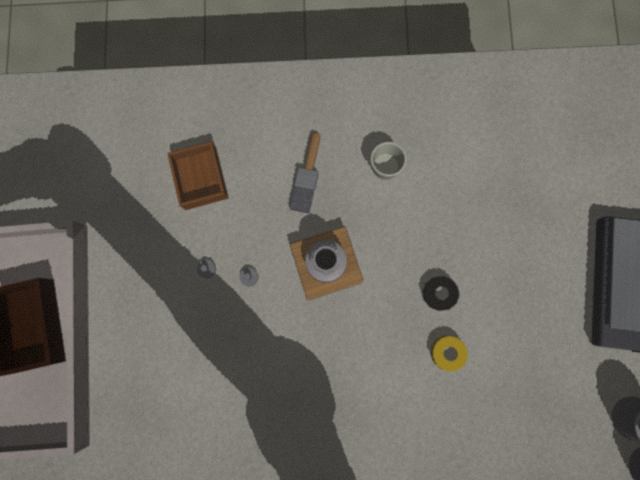

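```bash
python3 - <<'E'
from h import *
# no new images: use saved calibration
im={'fov_y': 53.3451309924898, 'cx': 313.2059332158929, 'cy': 240.73433326180555, 'origin':[433.63805371,   4.37552397, 924.15823417], 'orientation':[ 0.14368742,  0.04060295, -1.59945557]}
sc={'fov_y': 55.383077566590345, 'cx': 319.0526709813999, 'cy': 231.91888063625566, 'origin':[1201.59545594,  403.22475177,  591.61933764], 'orientation':[0.98624674, 0.0056647 , 2.08878947]}
P=lambda i,uv,z:print(np.round(atz(i,uv,z),1))
print('tin');P(im,(326.4,257.2),95);P(sc,(318.9,224.5),95)
print('lid');P(im,(206,269.4),12);P(im,(248.2,276),12);P(sc,(429.6,292.2),12);P(sc,(390.8,272.9),12)
print('ring');P(im,(451.6,352.9),11);P(im,(442.2,293.2),11);P(sc,(257.3,217.7),11);P(sc,(276.7,199.8),11)
print('pin');P(im,(462.3,353.4),4);P(sc,(260.5,228.8),4)
print('bys');P(im,(386.8,163.7),0);P(im,(202.1,179),0);P(im,(304,174),10)
E
```

```text
tin
[524.8  12.4  95. ]
[527.5  15.5  95. ]
lid
[518.  246.4  12. ]
[502.6 164.5  12. ]
[520.5 254.5  12. ]
[501.8 167.5  12. ]
ring
[ 348.7 -212.2   11. ]
[ 458.8 -202.3   11. ]
[ 459.5 -195.3   11. ]
[ 363.8 -203.7   11. ]
pin
[ 346.6 -233.4    4. ]
[ 487.4 -166.4    4. ]
bys
[ 718.2 -112.9    0. ]
[701.7 258.2   0. ]
[700.9  52.1  10. ]
```

The top view shows two lids at (206,268) and (249,275), the tin at (326,258), the black ring at (441,293) and the yellow decoy at (450,353). The lid I need is the left one, at about (518,247). I'll go over it and look with the wrist camera.

```bash
cat >> h.py <<'E'
def go(p,yaw,st=None):
    st=st or ctrl.read_state(); T=rot(st['tool_rot'])
    G=R.from_euler('xyz',[np.pi,0,yaw]).as_matrix()
    d=T.T@(np.array(p)-st['eef_pos']); r=R.from_matrix(T.T@G).as_rotvec()
    print('go',np.round(d/1000,4).tolist(),np.round(r,4).tolist())
E
python3 -c "
from h import *
go((400,430,231),0.6);go((518,247,200),0.1);go((518,247,130),0.1)"
```

```text
go [-0.1146, 0.2413, 0.0003] [-0.0, 0.0, 0.645]
go [-0.2502, 0.4117, 0.0313] [-0.0, 0.0, 1.145]
go [-0.2502, 0.4117, 0.1013] [-0.0, 0.0, 1.145]
```

Request:
move_arm(
  moves=[
    [[-0.02,0.04,0,0,0,0.16],[-0.045,0.09,0,0,0,0.32],[-0.07,0.145,0,0,0,0.48],[-0.1146,0.2413,0,0,0,0.645],[-0.14,0.29,0,0,0,0.8],[-0.17,0.33,0.01,0,0,0.95],[-0.21,0.37,0.02,0,0,1.145],[-0.25,0.4117,0.031,0,0,1.145],[-0.25,0.4117,0.07,0,0,1.145],[-0.25,0.4117,0.1013,0,0,1.145],[-0.25,0.4117,0.1013,0,0,1.145],[-0.25,0.4117,0.1013,0,0,1.145]],
  ],
  jaw=0.5,
)

```text
clock: 2.85
eef_pos: [518.7, 247.9, 131.0]
tool_rot: [-3.141, -0.002, 0.101]
force: [0.7, -0.3, -0.6]
width: 42.8
```

```bash
cat > look.py <<'E'
from h import *
import sys
s=ctrl.read_state(); im=get_image('wrist'); cv2.imwrite(f'pics/{sys.argv[1]}.png',im['color'])
print(s['clock'],s['eef_pos'],s['tool_rot'],s['force'],s['torque'],s['width'],s['qpos'][6])
for a in sys.argv[2:]:
    t,z=a.split(':')
    for d in models.place_of('wrist',t): print(t,np.round(d['uv'],1),round(d['score'],2),np.round(atz(im,d['uv'],float(z),s),1))
E
python3 look.py w1 lid_center:12
```

```text
2.85 [518.72565813 247.85188292 131.03743239] [-3.14094111e+00 -1.55192199e-03  1.00628771e-01] [ 0.69031881 -0.3254898  -0.5839294 ] [-0.00068928 -0.01859808  0.03607131] 42.80616377828647 -0.11793940412864043
lid_center [286.9 328. ] 0.75 [504.1 165.2  12. ]
lid_center [313.3 235.7] 0.69 [518.3 250.   12. ]
```

View pics/w1.png

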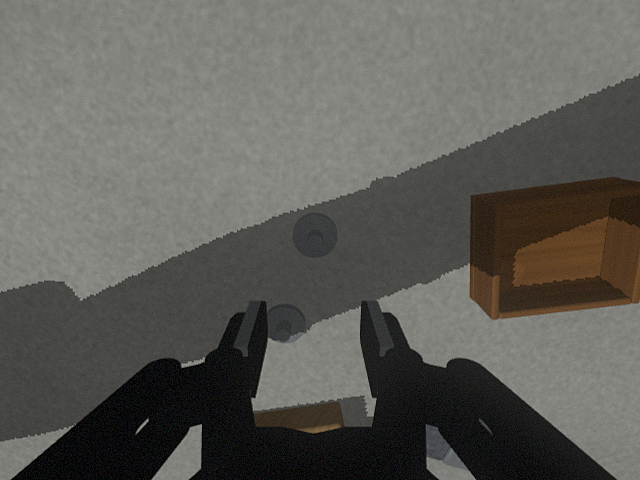

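```bash
python3 - <<'E'
import cv2
a=cv2.imread('pics/w1.png')[195:275,270:370]
a=cv2.convertScaleAbs(cv2.resize(a,(800,640),interpolation=cv2.INTER_CUBIC)[:600],alpha=2.2)
cv2.imwrite('pics/w1z.png',a)
E
```

```text
(no output)
```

View pics/w1z.png

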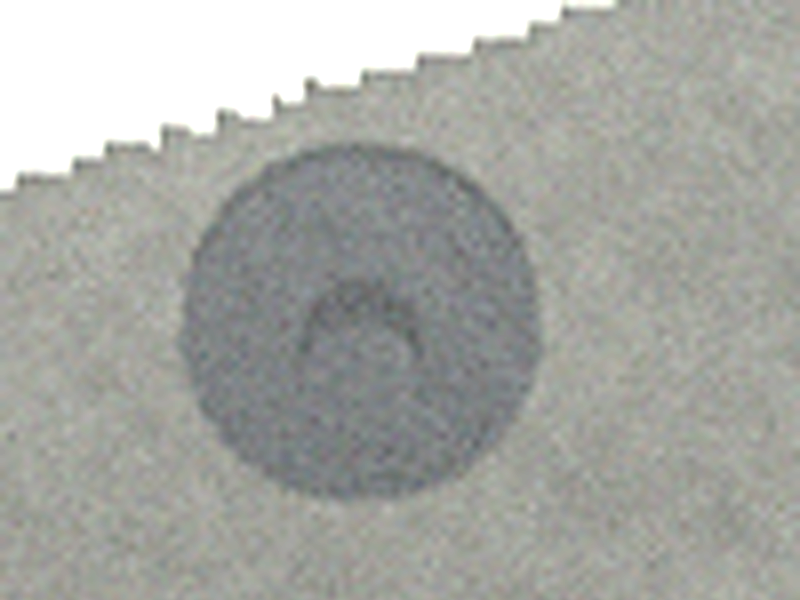

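```bash
python3 - <<'E'
from h import *
s=ctrl.read_state(); im=get_image('wrist')
p=atz(im,(315.2,235),6,s); print(p, proj(im,[p[0],p[1],24],s))
go((p[0],p[1],60),0.1); go((p[0],p[1],10),0.1)
E
```

```text
[520.27144407 249.07016719   6.        ] (np.float64(315.3541535455182), np.float64(241.92123056567195))
go [0.0013, -0.0008, 0.0715] [-0.0011, -0.0026, 0.0008]
go [0.0012, -0.0008, 0.1215] [-0.0011, -0.0026, 0.0008]
```

Request:
move_arm(
  moves=[
    [[0.001,-0.0008,0.04,0,0,0],[0.0013,-0.0008,0.08,0,0,0],[0.0013,-0.0008,0.105,0,0,0],[0.0013,-0.0008,0.12,0,0,0],[0.0013,-0.0008,0.1205,0,0,0],[0.0013,-0.0008,0.1205,0,0,0]],
  ],
)

```text
clock: 3.75
eef_pos: [520.1, 248.5, 10.6]
tool_rot: [-3.141, -0.002, 0.1]
force: [1.1, 0.7, -0.2]
width: 42.7
```

```bash
python3 look.py w2
```

```text
3.75 [520.10330172 248.53135553  10.57510673] [-3.14095485e+00 -1.84835328e-03  1.00145610e-01] [ 1.08362593  0.72032338 -0.23335634] [ 0.01912134 -0.01742811  0.00024809] 42.68884288970737 -0.05895977617723542
```

View pics/w2.png

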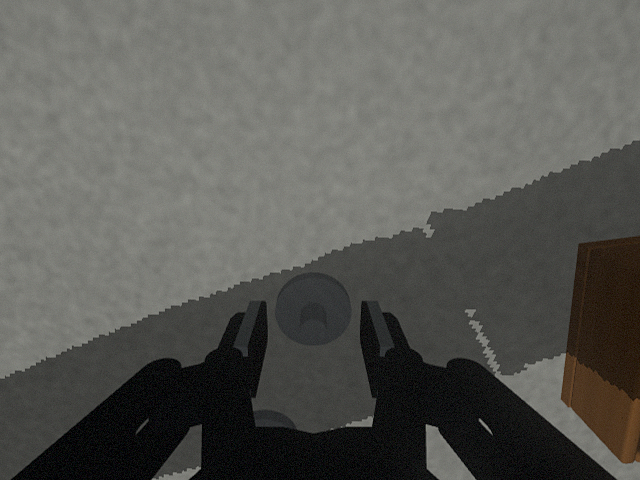

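```bash
python3 - <<'E'
from h import *
s=ctrl.read_state(); im=get_image('wrist')
p=atz(im,(313,308.5),7,s); print(p,s['eef_pos'])
print(atz(im,(313.5,324),24,s))
E
python3 - <<'E'
import cv2
a=cv2.imread('pics/w2.png')[260:360,253:373]
cv2.imwrite('pics/w2z.png',cv2.convertScaleAbs(cv2.resize(a,(720,600),interpolation=cv2.INTER_CUBIC),alpha=3))
E
```

```text
[519.59325994 250.06877393   7.        ] [520.14538341 248.56595414  10.70118328]
[519.60611269 252.06379885  24.        ]
```

View pics/w2z.png

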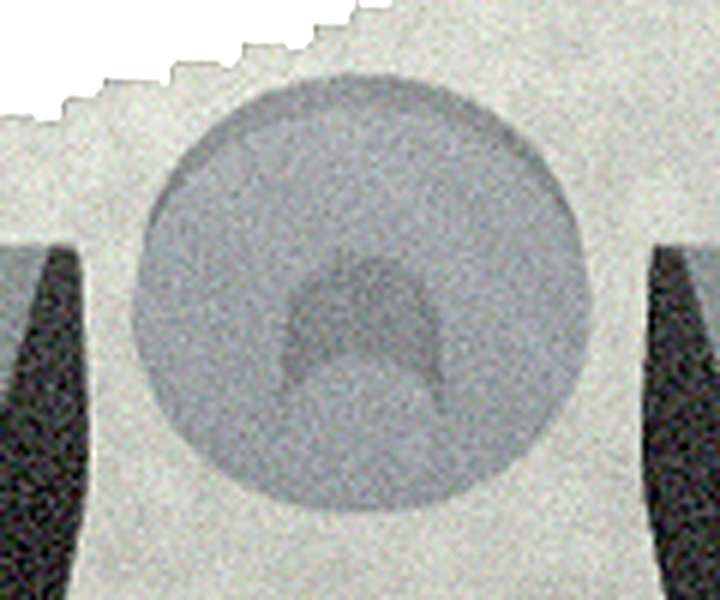

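```bash
python3 - <<'E'
from h import *
s=ctrl.read_state(); im=get_image('wrist')
print(s['eef_pos']);print(atz(im,(313.3,311.3),8,s),atz(im,(313.3,331.3),24,s))
E
```

```text
[520.11639877 248.54819103  10.6985291 ]
[519.79728712 249.14570399   8.        ] [519.85056802 248.50434161  24.        ]
```

Request:
move_arm(
  moves=[
    [[0,0,0,0,0,0],[0,0,0,0,0,0],[0,0,0,0,0,0],[0,0,0,0,0,0],[0,0,0,0,0,0],[0,0,0,0,0,0]],
  ],
  jaw=0,
)

```text
clock: 4.65
eef_pos: [519.5, 248.3, 10.1]
tool_rot: [-3.141, -0.001, 0.1]
force: [-1.0, -0.7, 5.8]
width: 8.7
```

```bash
python3 -c "
from h import *
go((520,248.5,180),.1);go((525,13,200),.1); go((525,13,170),.1)"
```

```text
go [0.0006, -0.0002, -0.1699] [-0.0004, -0.0006, -0.0]
go [-0.0179, 0.2346, -0.19] [-0.0004, -0.0006, -0.0]
go [-0.0179, 0.2346, -0.16] [-0.0004, -0.0006, -0.0]
```

Request:
move_arm(
  moves=[
    [[0,0,0,0,0,0],[0,0,0,0,0,0]],
  ],
)

```text
clock: 4.9
eef_pos: [519.5, 248.3, 10.0]
tool_rot: [-3.141, -0.001, 0.1]
force: [-0.5, 0.1, 6.4]
width: 8.8
```

```bash
python3 look.py w3
```

```text
4.9 [519.48513877 248.30838495  10.04856448] [-3.14114531e+00 -5.21182274e-04  9.99541260e-02] [-0.46371328  0.10283223  6.35693096] [-0.00123522  0.20040223 -0.0383844 ] 8.826328010905065 -0.05887070531289131
```

View pics/w3.png

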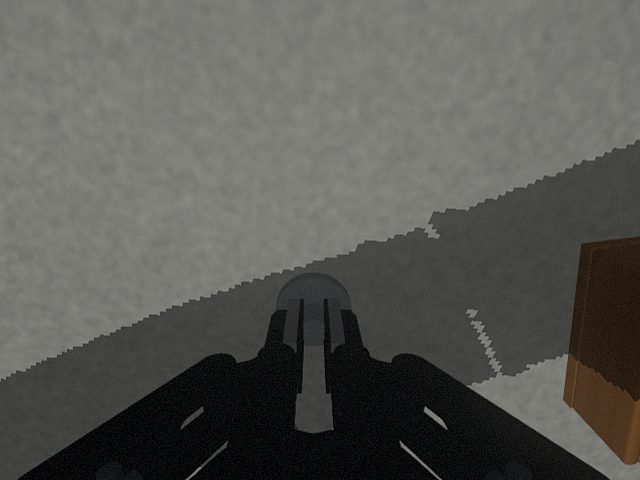

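Request:
move_arm(
  moves=[
    [[0,0,-0.01,0,0,0],[0,0,-0.05,0,0,0],[0,0.02,-0.1,0,0,0],[-0.004,0.06,-0.15,0,0,0],[-0.008,0.11,-0.18,0,0,0],[-0.013,0.165,-0.185,0,0,0],[-0.017,0.215,-0.185,0,0,0],[-0.018,0.234,-0.185,0,0,0],[-0.018,0.2346,-0.185,0,0,0],[-0.018,0.2346,-0.185,0,0,0],[-0.018,0.2346,-0.185,0,0,0]],
  ],
)

```text
clock: 6.32
eef_pos: [524.7, 15.0, 194.3]
tool_rot: [-3.141, 0.0, 0.103]
force: [-0.8, 0.7, -0.8]
width: 9.0
```

```bash
python3 look.py w4 tin_mouth:95 nest:0
```

```text
6.325 [524.68595802  15.02961534 194.25645696] [-3.14068595e+00  4.45465578e-04  1.03153767e-01] [-0.77498188  0.72165456 -0.80755466] [0.04399844 0.0134136  0.01989136] 8.973730084140666 0.2537743288144875
tin_mouth [306.4 246. ] 0.74 [519.2  14.8  95. ]
nest [310.8 215.4] 0.72 [521.6  15.    0. ]
```

View pics/w4.png

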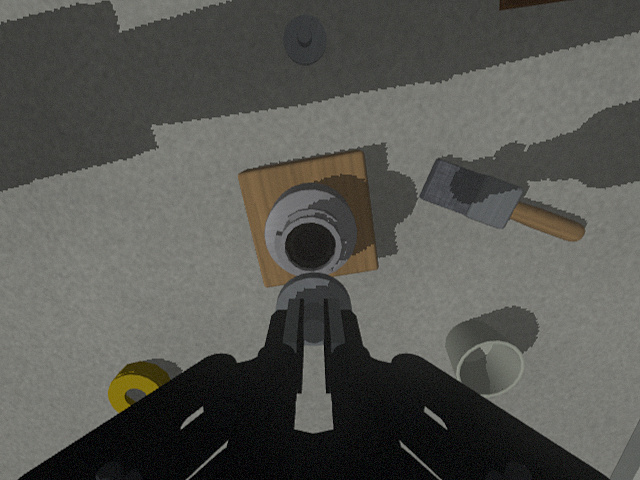

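```bash
python3 - <<'E'
import cv2
a=cv2.imread('pics/w4.png')[180:280,250:370]
cv2.imwrite('pics/w4z.png',cv2.convertScaleAbs(cv2.resize(a,(720,600),interpolation=cv2.INTER_CUBIC),alpha=1.8))
a=cv2.imread('pics/w4.png')[265:365,253:373]
cv2.imwrite('pics/w4y.png',cv2.convertScaleAbs(cv2.resize(a,(720,600),interpolation=cv2.INTER_CUBIC),alpha=2.5))
E
```

```text
(no output)
```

View pics/w4z.png

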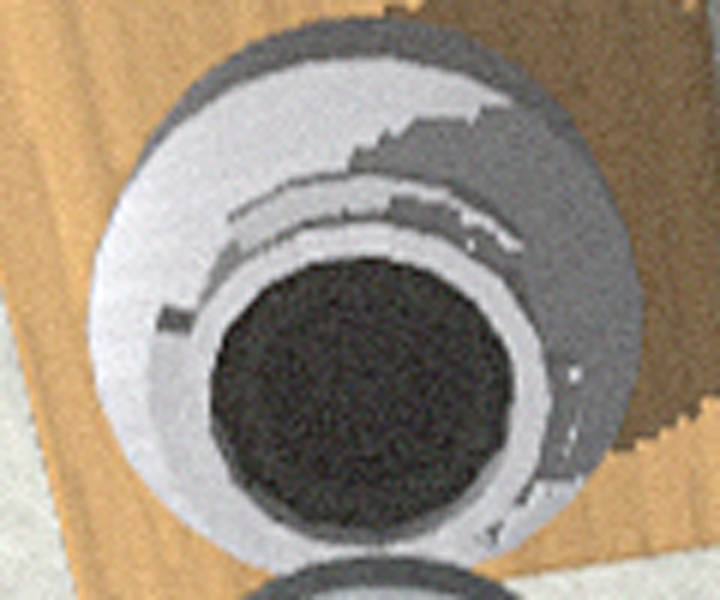

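View pics/w4y.png

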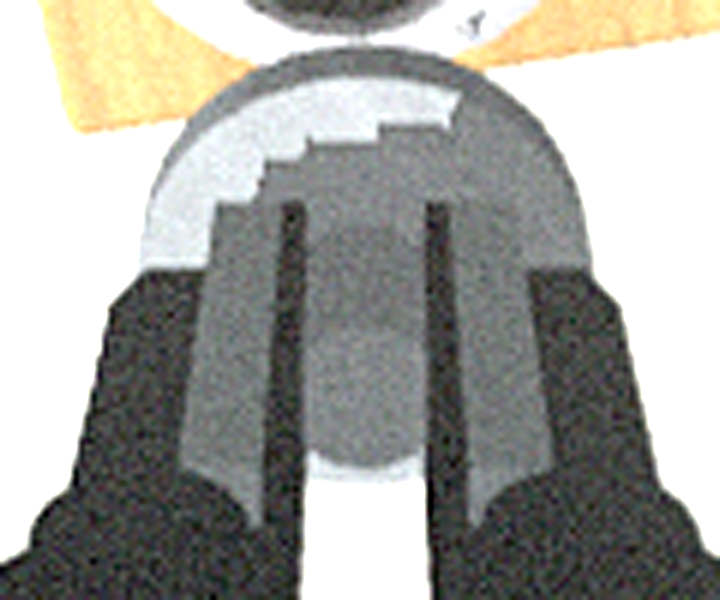

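```bash
cat > ov.py <<'E'
from h import *
def circ(im,s,c,r,z):
    return np.array([proj(im,[c[0]+r*np.cos(t),c[1]+r*np.sin(t),z],s) for t in np.linspace(0,6.283,73)])
def draw(img,x0,y0,k,pts,col):
    cv2.polylines(img,[np.int32(np.round((pts+0.5-[x0,y0])*k*16-8))],False,col,1,cv2.LINE_AA,4)
def crop(a,x0,y0,w,h,k,al):
    return cv2.convertScaleAbs(cv2.resize(a[y0:y0+h,x0:x0+w],(w*k,h*k),interpolation=cv2.INTER_CUBIC),alpha=al)
E
python3 - <<'E'
from ov import *
s=ctrl.read_state(); im=get_image('wrist'); a=im['color']
c=atz(im,(310.4,246.8),95,s); print('mouth',c,'tcp',s['eef_pos'])
z=crop(a,250,180,120,100,6,1.8)
draw(z,250,180,6,circ(im,s,c,19,95),(0,0,255));draw(z,250,180,6,circ(im,s,c,23,95),(0,255,0))
draw(z,250,180,6,circ(im,s,c,38,66),(255,0,0));draw(z,250,180,6,circ(im,s,c,27,89),(255,0,255))
cv2.imwrite('pics/o1.png',z)
e=s['eef_pos'];T=rot(s['tool_rot'])
z=crop(a,253,265,120,100,6,2.5)
for r,h,col in((18,-2,(0,0,255)),(16.5,-10,(0,255,0)),(18,-8.5,(0,255,255)),(6,14,(255,0,0))):
    draw(z,253,265,6,circ(im,s,e,r,e[2]+h),col)
cv2.imwrite('pics/o2.png',z)
E
```

```text
mouth [522.23895044  13.42103825  95.        ] tcp [524.72999274  14.03082988 194.35965671]
```

View pics/o1.png

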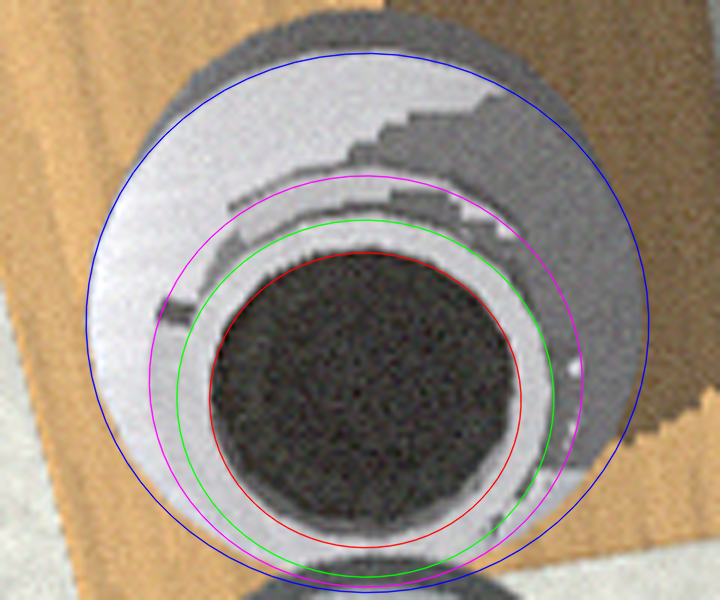

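View pics/o2.png

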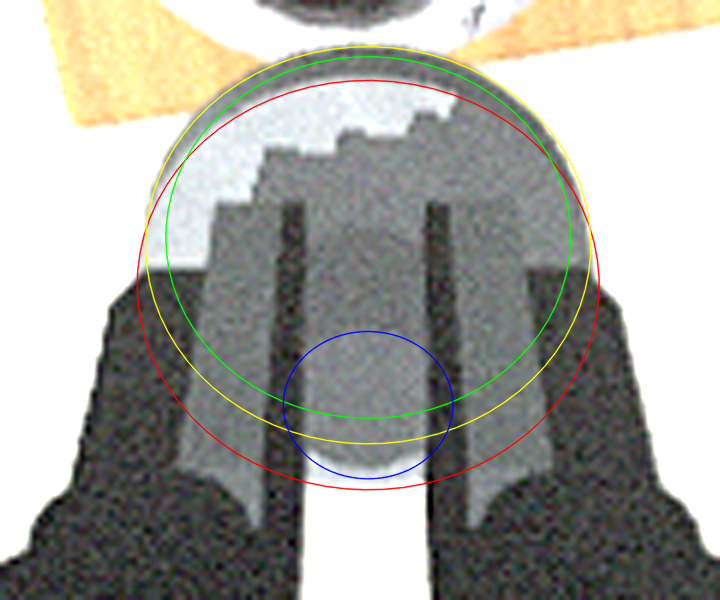

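```bash
python3 - <<'E'
from ov import *
for i in range(3):
    s=ctrl.read_state(); im=get_image('wrist'); a=im['color']; print(s['clock'],s['eef_pos'],s['tool_rot'])
cv2.imwrite('pics/w5.png',a)
# subpixel ellipse fit of dark mouth and body
g=cv2.cvtColor(a,cv2.COLOR_BGR2GRAY).astype(float)
m=models.place_of('wrist','tin_mouth'); print(m)
from scipy.ndimage import map_coordinates
c0=np.array([310.4,246.0])
# radial edges for inner rim: first strong rise
pts=[]
for t in np.linspace(0,2*np.pi,120,endpoint=False):
    r=np.arange(15,32,.25); q=map_coordinates(g,[c0[1]+r*np.sin(t),c0[0]+r*np.cos(t)],order=1)
    q=np.convolve(q,np.ones(3)/3,'same'); d=np.gradient(q); 
    if d[2:-2].max()<3: continue
    i=2+np.argmax(d[2:-2]); pts.append((c0[0]+r[i]*np.cos(t),c0[1]+r[i]*np.sin(t)))
pts=np.float32(pts); e=cv2.fitEllipse(pts); print(len(pts),e)
c=atz(im,e[0],95,s);print(c)
z=crop(a,250,180,120,100,6,1.8)
draw(z,250,180,6,circ(im,s,c,18.6,95),(0,0,255));draw(z,250,180,6,circ(im,s,c,37.3,66),(255,0,0))
for p in pts: cv2.circle(z,tuple(np.int32((p+.5-[250,180])*6)),1,(0,255,255),-1)
cv2.imwrite('pics/o3.png',z)
E
```

```text
6.525 [524.72893351  13.76996053 194.37779748] [-3.14139656e+00  2.28686699e-04  1.01417507e-01]
6.575 [524.72248707  13.50107083 194.40716819] [-3.14148222e+00  1.84829197e-04  1.00977855e-01]
6.625 [524.73816773  13.3295997  194.43531465] [-3.14151484e+00  1.40019280e-04  1.00670752e-01]
[{'uv': [311.4, 244.5], 'score': 0.64}]
120 ((310.643798828125, 244.51278686523438), (48.12335968017578, 53.73100280761719), 110.96923828125)
[522.26371406  14.45126026  95.        ]
```

View pics/o3.png

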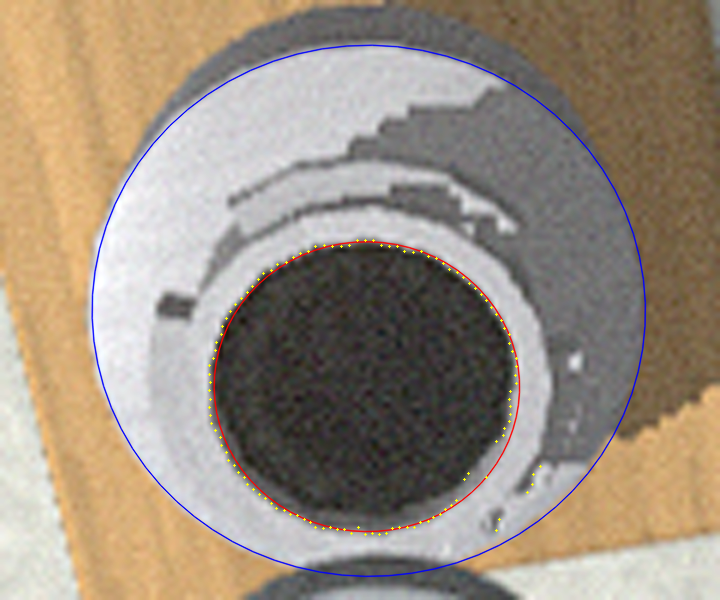

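```bash
python3 -c "
from h import *
print(ctrl.read_state()['eef_pos']);go((522,14.4,120),.1)"
```

```text
[524.74182694  13.05219873 194.48038874]
go [-0.0026, -0.0016, 0.0745] [-0.0, 0.0001, 0.0002]
```

Request:
move_arm(
  moves=[
    [[-0.0026,-0.0013,0.03,0,0,0],[-0.0026,-0.0013,0.06,0,0,0],[-0.0026,-0.0013,0.0745,0,0,0],[-0.0026,-0.0013,0.0745,0,0,0],[-0.0026,-0.0013,0.0745,0,0,0],[-0.0026,-0.0013,0.0745,0,0,0],[-0.0026,-0.0013,0.0745,0,0,0]],
  ],
)

```text
clock: 7.6
eef_pos: [522.5, 14.0, 120.7]
tool_rot: [-3.142, -0.001, 0.1]
force: [0.1, 0.6, -0.8]
width: 9.0
```

```bash
python3 - <<'E'
from ov import *
s=ctrl.read_state(); im=get_image('wrist'); a=im['color'];print(s['eef_pos'],s['force'])
z=crop(a,233,205,160,130,5,1.8)
for c,r,h,col in(((522,14.4),18.6,95,(0,0,255)),((522,14.4),37.3,66,(255,0,0)),((522,14.4),27,89,(255,0,255)),(s['eef_pos'],18,s['eef_pos'][2]-8.5,(0,255,255))):
    draw(z,233,205,5,circ(im,s,c,r,h),col)
cv2.imwrite('pics/o4.png',z[:600])
E
```

```text
[522.47901332  13.98460673 120.65571781] [ 0.10417163  0.5701412  -0.7657674 ]
```

View pics/o4.png

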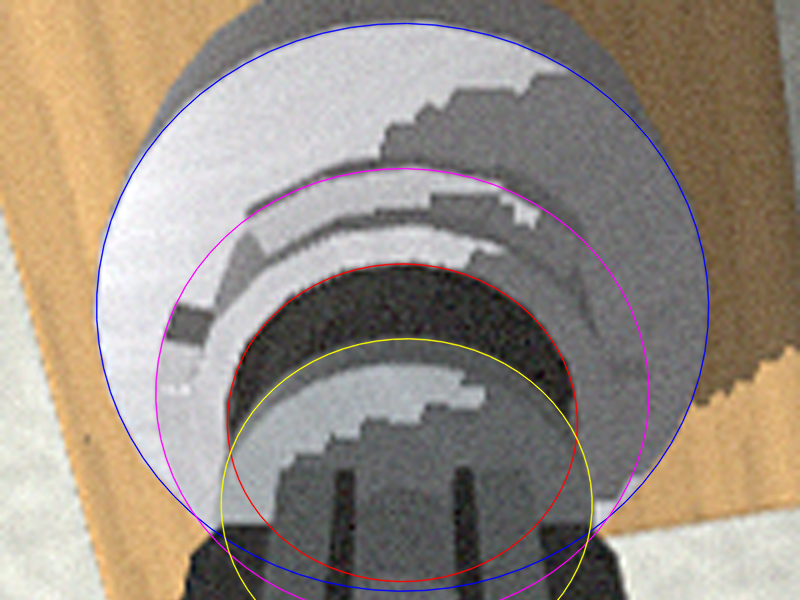

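Request:
move_arm(
  moves=[
    [[-0.0005,-0.0006,0,0,0,0],[-0.0006,-0.0006,0.006,0,0,0],[-0.0006,-0.0006,0.01,0,0,0],[-0.0006,-0.0006,0.014,0,0,0],[-0.0006,-0.0006,0.017,0,0,0],[-0.0006,-0.0006,0.0185,0,0,0],[-0.0006,-0.0006,0.0185,0,0,0],[-0.0006,-0.0006,0.0185,0,0,0]],
  ],
)

```text
clock: 8.65
eef_pos: [521.4, 14.5, 101.6]
tool_rot: [-3.142, -0.0, 0.1]
force: [-0.4, 0.2, -0.9]
width: 9.0
```

```bash
python3 - <<'E'
from ov import *
s=ctrl.read_state(); im=get_image('wrist'); a=im['color'];print(s['eef_pos'],s['force'],s['torque'])
z=crop(a,233,205,160,120,5,1.8)
for c,r,h,col in(((522,14.4),18.6,95,(0,0,255)),((522,14.4),37.3,66,(255,0,0))):
    draw(z,233,205,5,circ(im,s,c,r,h),col)
cv2.imwrite('pics/o5.png',z[:600])
E
```

```text
[521.4113903   14.47648109 101.56542338] [-0.35954616  0.23857585 -0.92638192] [ 0.00387268  0.02056988 -0.00989484]
```

View pics/o5.png

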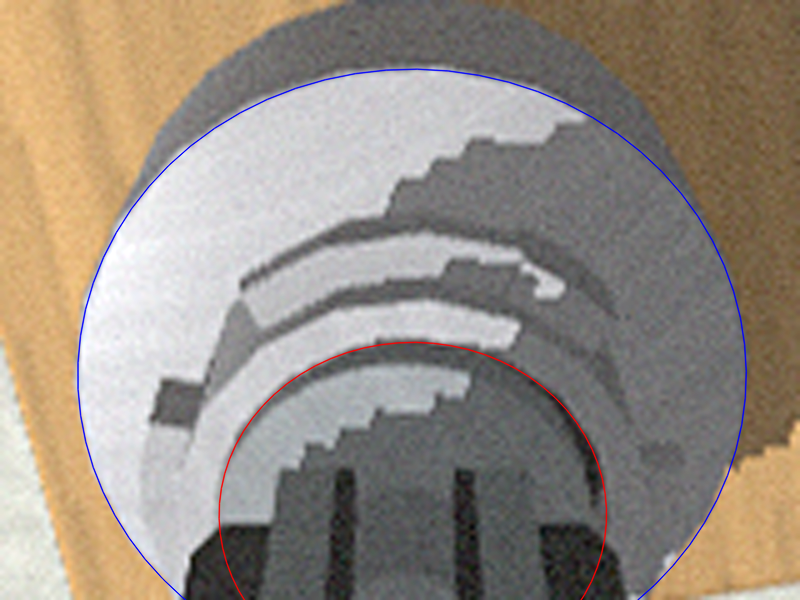

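Request:
move_arm(
  moves=[
    [[0.0005,0,0,0,0,0],[0.0005,0,0.0006,0,0,0],[0.0005,0,0.001,0,0,0],[0.0005,0,0.001,0,0,0]],
  ],
)

```text
clock: 9.2
eef_pos: [521.9, 14.6, 100.6]
tool_rot: [-3.142, 0.0, 0.1]
force: [-0.2, 0.5, 1.5]
width: 9.1
```

Request:
move_arm(
  moves=[
    [[0,0,0,0,0,0],[0,0,0,0,0,0],[0,0,0,0,0,0],[0,0,0,0,0,0]],
  ],
  jaw=0.4,
)

```text
clock: 9.7
eef_pos: [521.9, 14.5, 100.5]
tool_rot: [-3.142, 0.0, 0.1]
force: [0.3, 0.4, -1.1]
width: 34.1
```

```bash
python3 look.py w6
```

```text
9.7 [521.85809982  14.5243821  100.46511959] [-3.14155646e+00  9.36185382e-05  9.99403067e-02] [ 0.29489447  0.3626805  -1.14695795] [-0.07283566 -0.00677902 -0.02521018] 34.05172142525043 0.3123184046678403
```

View pics/w6.png

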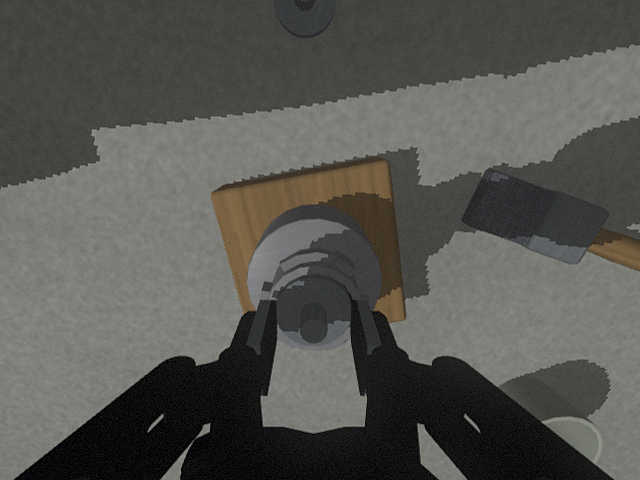

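Request:
move_arm(
  moves=[
    [[0,0,-0.006,0,0,0],[0,0,-0.03,0,0,0],[0,0,-0.07,0,0,0],[0,0,-0.095,0,0,0],[0,0,-0.095,0,0,0],[0,0,-0.095,0,0,0],[0,0,-0.095,0,0,0],[0,0,-0.095,0,0,0]],
  ],
  jaw=1,
)

```text
clock: 10.75
eef_pos: [521.4, 14.5, 194.7]
tool_rot: [3.142, 0.002, 0.1]
force: [0.7, -0.2, -0.5]
width: 85.6
```

```bash
python3 - <<'E'
from ov import *
s=ctrl.read_state(); im=get_image('wrist'); a=im['color'];print(s['eef_pos'],s['force'],s['torque'])
cv2.imwrite('pics/w7.png',a)
z=crop(a,250,190,120,100,6,1.8); cv2.imwrite('pics/o6.png',z.copy())
c=(522,14.4)
T=lambda t,r,h: proj(im,[c[0]+r*np.cos(t),c[1]+r*np.sin(t),h],s)
for r,h,col in((18.6,95,(0,0,255)),(37.3,66,(255,0,0)),(18,98.5,(0,255,255)),(6,114.5,(0,255,0)),(27,88.5,(255,0,255))):
    draw(z,250,190,6,circ(im,s,c,r,h),col)
for deg in range(0,360,30):
    u=T(np.radians(deg),29,88); cv2.putText(z,str(deg),(int((u[0]-250)*6)-10,int((u[1]-190)*6)),0,.4,(0,0,255),1)
cv2.imwrite('pics/o7.png',z)
E
```

```text
[521.39683274  14.46614596 194.70497583] [ 0.73950232 -0.16075348 -0.46798253] [ 0.0030495   0.00092845 -0.03964752]
```

View pics/o7.png

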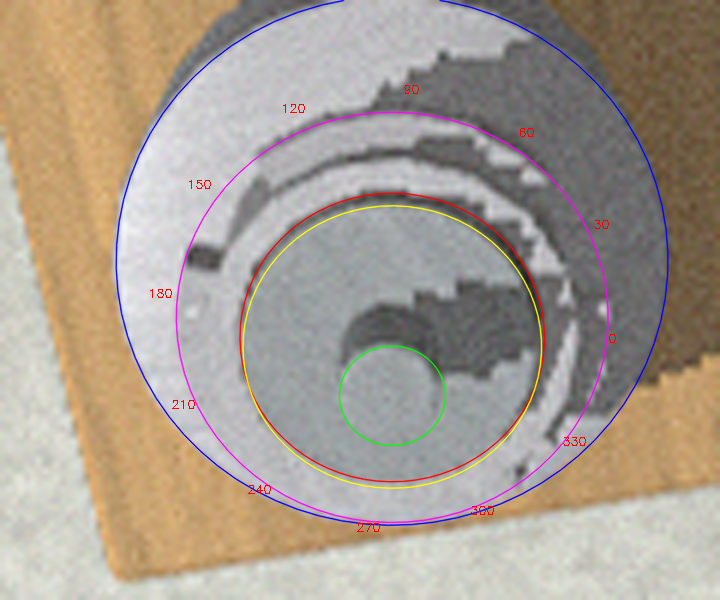

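View pics/o6.png

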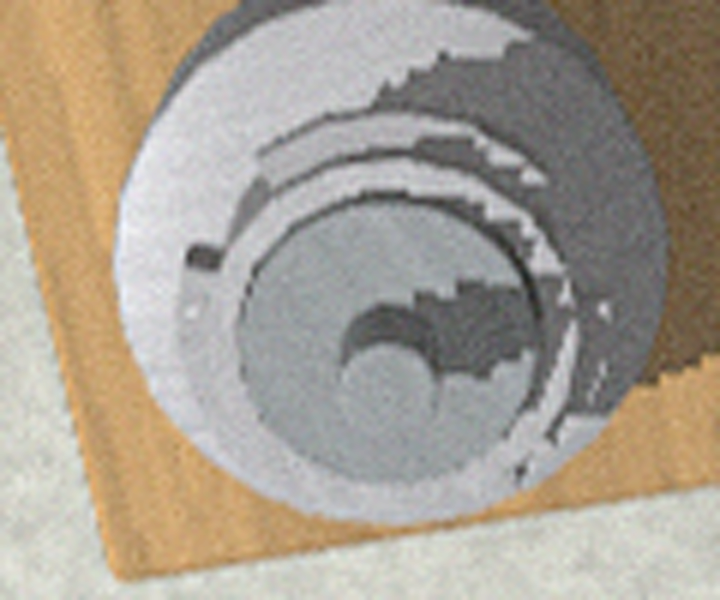

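```bash
python3 - <<'E'
from h import *
s=ctrl.read_state(); im=get_image('wrist')
for z,u in (('ramp out top',(258,153)),('ramp inner',(272,192)),('stop out',(187,257)),('stop in',(220,268)),('stop out top',(188,268)),('r end',(546,183))):
  for h in (88,90,84):
    p=atz(im,(250+u[0]/6-.4,190+u[1]/6-.4),h,s); v=p[:2]-[522,14.4]; print(z,h,np.hypot(*v).round(1),np.degrees(np.arctan2(v[1],v[0])).round(1))
go((458,-200,200),0.1); go((458,-200,120),0.1)
E
```

```text
ramp out top 88 27.1 132.6
ramp out top 90 27.4 131.8
ramp out top 84 26.4 134.3
ramp inner 88 22.2 136.8
ramp inner 90 22.5 135.7
ramp inner 84 21.6 139.1
stop out 88 26.6 167.3
stop out 90 26.6 166.0
stop out 84 26.7 170.0
stop in 88 22.3 167.5
stop in 90 22.4 165.9
stop in 84 22.3 170.7
stop out top 88 26.1 170.2
stop out top 90 26.1 168.9
stop out top 84 26.2 173.0
r end 88 26.1 49.0
r end 90 26.4 50.1
r end 84 25.7 46.9
go [-0.0847, 0.207, -0.0049] [0.0001, 0.0011, -0.0002]
go [-0.0846, 0.207, 0.0751] [0.0001, 0.0011, -0.0002]
```

Request:
move_arm(
  moves=[
    [[-0.02,0.05,0,0,0,0],[-0.045,0.11,0,0,0,0],[-0.065,0.165,0,0,0,0],[-0.0847,0.207,0.02,0,0,0],[-0.0847,0.207,0.05,0,0,0],[-0.0847,0.207,0.075,0,0,0],[-0.0847,0.207,0.075,0,0,0],[-0.0847,0.207,0.075,0,0,0],[-0.0847,0.207,0.075,0,0,0]],
  ],
)

```text
clock: 11.98
eef_pos: [459.1, -200.1, 121.5]
tool_rot: [3.141, -0.002, 0.1]
force: [0.6, 0.1, 0.3]
width: 85.6
```

```bash
python3 look.py w8 ring_center:11 ring_pin:4; python3 - <<'E'
from ov import *
a=cv2.imread('pics/w8.png'); cv2.imwrite('pics/w8z.png',crop(a,240,170,140,120,5,3))
E
```

```text
11.975 [ 459.06507668 -200.08741069  121.49055088] [ 3.14066923e+00 -1.78850187e-03  1.00317550e-01] [0.61002377 0.08491165 0.3307311 ] [ 0.02337048 -0.0652285  -0.00859184] 85.62693338439756 0.737475909165963
ring_center [164.9 233.3] 0.88 [ 346.6 -205.    11. ]
ring_center [311.2 238.5] 0.87 [ 457.  -197.9   11. ]
ring_pin [165.1 263.9] 0.73 [ 343.  -233.1    4. ]
ring_pin [312.1 239.3] 0.41 [ 458.  -200.7    4. ]
```

View pics/w8.png

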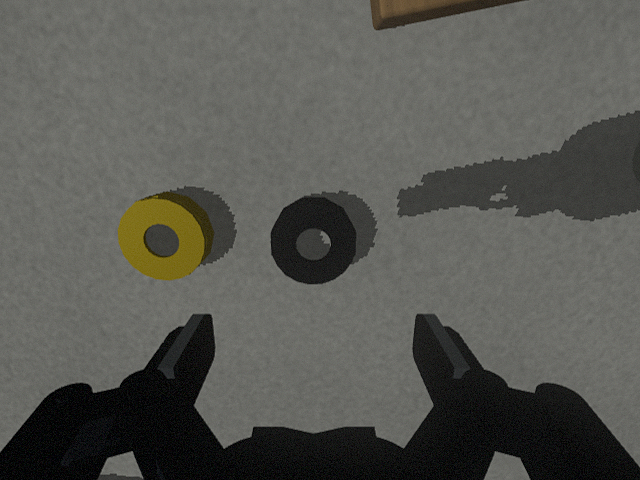

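View pics/w8z.png

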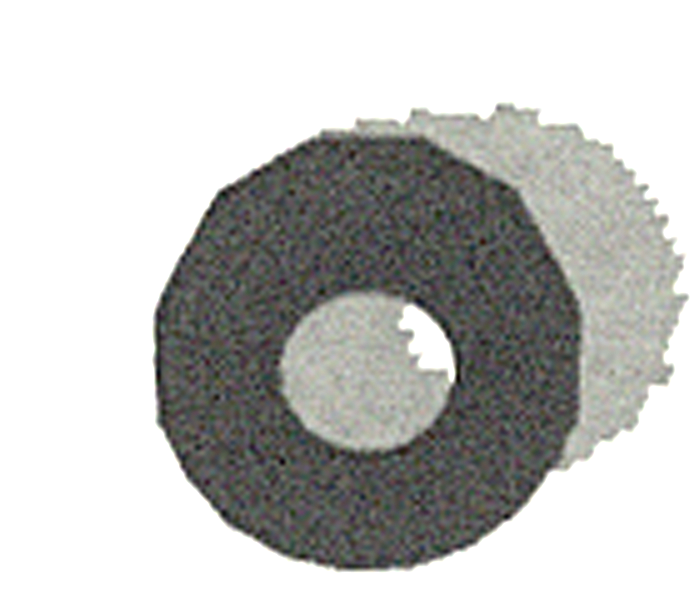

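```bash
python3 - <<'E'
from ov import *
from scipy.optimize import minimize
s=ctrl.read_state(); im=get_image('wrist'); a=im['color']; print(s['eef_pos'],s['tool_rot'])
r=models.cut_out('wrist','ring_center'); 
g=cv2.GaussianBlur(a,(3,3),0).max(2).astype(float)
x0,y0,w,h,k=255,180,120,120,4
sub=cv2.resize(g[y0:y0+h,x0:x0+w],(w*k,h*k),interpolation=cv2.INTER_CUBIC)
m=(sub<50).astype(np.uint8)
n,l,st,_=cv2.connectedComponentsWithStats(m); i=1+np.argmax(st[1:,4]); m=(l==i).astype(np.uint8)
cn,_=cv2.findContours(m,cv2.RETR_EXTERNAL,cv2.CHAIN_APPROX_NONE); M=np.zeros_like(m); cv2.drawContours(M,cn,-1,1,-1)
print('area',M.sum()/k/k)
def poly(p):
    x,y,th,sc=p; V=[]
    for z in (0,22):
        for j in range(12):
            t=th+np.pi/12+j*np.pi/6; R_=31.5/np.cos(np.pi/12)*sc
            V.append(proj(im,[x+R_*np.cos(t),y+R_*np.sin(t),z],s))
    V=np.float32((np.array(V)+.5-[x0,y0])*k-.5); return cv2.convexHull(V)
def cost(p):
    q=np.zeros_like(M); cv2.fillPoly(q,[np.int32(np.round(poly(p)*16))],1,shift=4); return (q!=M).sum()/k/k
best=None
for th in np.radians(np.arange(-14,16,4)):
    o=minimize(cost,[457,-198,th,1],method='Nelder-Mead',options=dict(initial_simplex=np.array([457,-198,th,1])+np.array([[0,0,0,0],[2,0,0,0],[0,2,0,0],[0,0,.06,0],[0,0,0,.02]])))
    if best is None or o.fun<best.fun: best=o
    print(np.degrees(th),o.fun,o.x[:2].round(2),np.degrees(o.x[2]).round(2),o.x[3].round(3))
z=crop(a,x0,y0,w,h,5,3); cv2.polylines(z,[np.int32(poly(best.x)*5/k)],True,(0,0,255),1); cv2.imwrite('pics/o8.png',z)
E
```

```text
[ 458.73427104 -199.90186356  121.20306528] [ 3.14108176e+00 -1.21493946e-03  1.00245975e-01]
area 5889.5625
-14.0 164.375 [ 458.72 -198.7 ] -10.56 0.981
-10.0 71.5 [ 458.62 -198.67] 5.42 0.982
-6.000000000000001 148.9375 [ 458.52 -198.67] -3.61 0.981
-2.0 93.1875 [ 458.6  -198.61] 2.72 0.979
2.0 74.3125 [ 458.56 -198.62] 4.85 0.982
6.000000000000001 82.0625 [ 458.61 -198.57] 8.2 0.984
10.0 70.625 [ 458.67 -198.6 ] 5.97 0.981
14.0 147.0625 [ 458.58 -198.59] 14.94 0.983
```

View pics/o8.png

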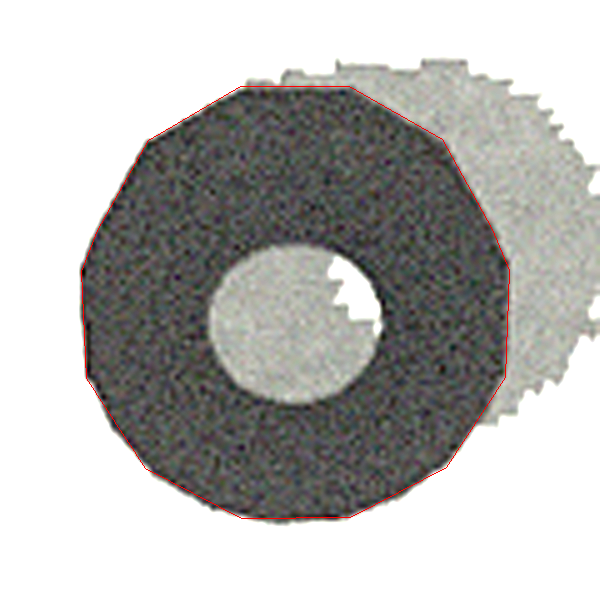

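Request:
move_arm(
  moves=[
    [[0,-0.001,0,0,0,-0.17],[0,-0.001,0,0,0,-0.34],[0,-0.001,0,0,0,-0.51],[0,-0.001,0,0,0,-0.68],[0,-0.001,0,0,0,-0.85],[0,-0.001,0.02,0,0,-1.0],[0,-0.001,0.04,0,0,-1.045],[0,-0.001,0.06,0,0,-1.045],[0,-0.001,0.06,0,0,-1.045],[0,-0.001,0.06,0,0,-1.045],[0,-0.001,0.06,0,0,-1.045]],
  ],
  jaw=1,
)

```text
clock: 13.6
eef_pos: [458.7, -199.1, 61.3]
tool_rot: [3.14, -0.0, 1.145]
force: [0.5, 0.1, -0.2]
width: 85.3
```

```bash
cat > ringfit.py <<'E'
from ov import *
from scipy.optimize import minimize
s=ctrl.read_state(); im=get_image('wrist'); a=im['color']; print(s['eef_pos'],s['tool_rot'],s['qpos'][6])
import sys
cv2.imwrite(f'pics/{sys.argv[1]}.png',a)
g=cv2.GaussianBlur(a,(3,3),0).max(2).astype(float)
c=proj(im,[458.65,-198.6,11],s); x0,y0,w,h,k=int(c[0])-75,int(c[1])-65,150,120,4
sub=cv2.resize(g[y0:y0+h,x0:x0+w],(w*k,h*k),interpolation=cv2.INTER_CUBIC)
m=(sub<float(sys.argv[2])).astype(np.uint8)
n,l,st,_=cv2.connectedComponentsWithStats(m); i=1+np.argmax(st[1:,4]); m=(l==i).astype(np.uint8)
cn,_=cv2.findContours(m,cv2.RETR_EXTERNAL,cv2.CHAIN_APPROX_NONE); M=np.zeros_like(m); cv2.drawContours(M,cn,-1,1,-1)
def poly(p):
    x,y,th,sc=p; V=[]
    for z in (0,22):
        for j in range(12):
            t=th+np.pi/12+j*np.pi/6; R_=31.5/np.cos(np.pi/12)*sc
            V.append(proj(im,[x+R_*np.cos(t),y+R_*np.sin(t),z],s))
    V=np.float32((np.array(V)+.5-[x0,y0])*k-.5); return cv2.convexHull(V)
def cost(p):
    q=np.zeros_like(M); cv2.fillPoly(q,[np.int32(np.round(poly(p)*16))],1,shift=4); return (q!=M).sum()/k/k
best=None
for th in np.radians([2,6,10]):
    p0=np.array([458.6,-198.6,th,.98])
    o=minimize(cost,p0,method='Nelder-Mead',options=dict(initial_simplex=p0+np.array([[0,0,0,0],[2,0,0,0],[0,2,0,0],[0,0,.06,0],[0,0,0,.02]])))
    if best is None or o.fun<best.fun: best=o
    print(o.fun,o.x[:2].round(2),np.degrees(o.x[2]).round(2),o.x[3].round(3))
z=crop(a,x0,y0,w,h,5,3); cv2.polylines(z,[np.int32(poly(best.x)*5/k)],True,(0,0,255),1); cv2.imwrite(f'pics/{sys.argv[1]}z.png',z)
p=best.x
go((p[0],p[1],2),p[2]+np.pi/3)
E
python3 ringfit.py w9 50
```

```text
[ 458.72387701 -199.11122093   61.31330635] [ 3.14008909e+00 -1.81207963e-05  1.14501915e+00] 1.4420901814663376
119.5625 [ 458.26 -198.87] 5.85 0.981
117.875 [ 458.27 -198.88] 7.04 0.982
131.5625 [ 458.41 -198.76] 7.2 0.982
go [0.0, -0.0006, 0.0593] [0.0015, -0.0, -0.0251]
```

View pics/w9.png

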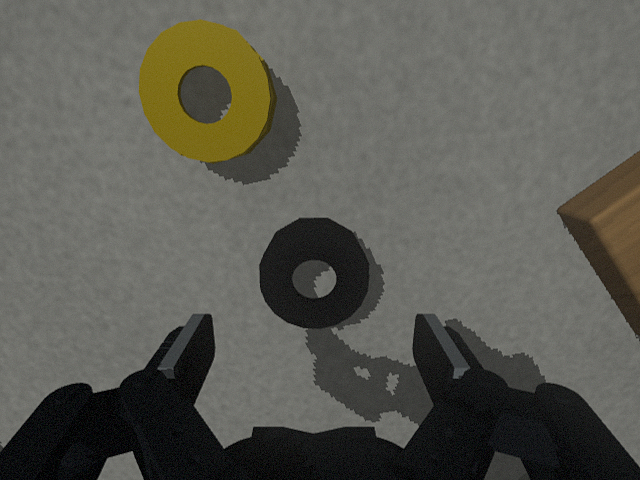

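View pics/w9z.png

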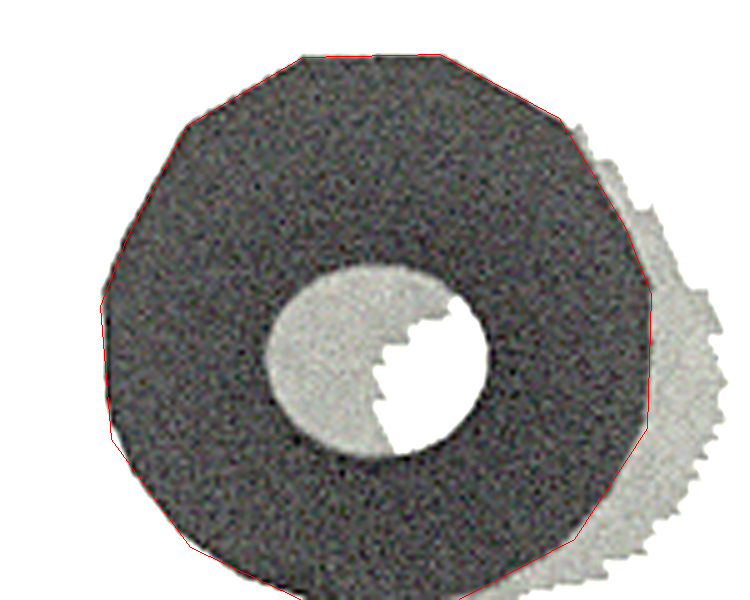

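Request:
move_arm(
  moves=[
    [[0,-0.0005,0.03,0,0,-0.01],[0,-0.0005,0.05,0.0015,0,-0.01],[0,-0.0005,0.059,0.0015,0,-0.01],[0,-0.0005,0.059,0.0015,0,-0.01],[0,-0.0005,0.059,0.0015,0,-0.01]],
  ],
)

```text
clock: 14.28
eef_pos: [458.2, -198.9, 2.2]
tool_rot: [-3.141, -0.0, 1.155]
force: [0.2, 0.1, 0.8]
width: 85.5
```

```bash
python3 look.py w10
```

```text
14.275 [ 458.16458717 -198.9193161     2.1858041 ] [-3.14126466e+00 -2.55336389e-05  1.15491185e+00] [0.17981387 0.12138725 0.75090924] [ 0.00494115  0.0114869  -0.02484967] 85.47138855341879 1.435580680868735
```

View pics/w10.png

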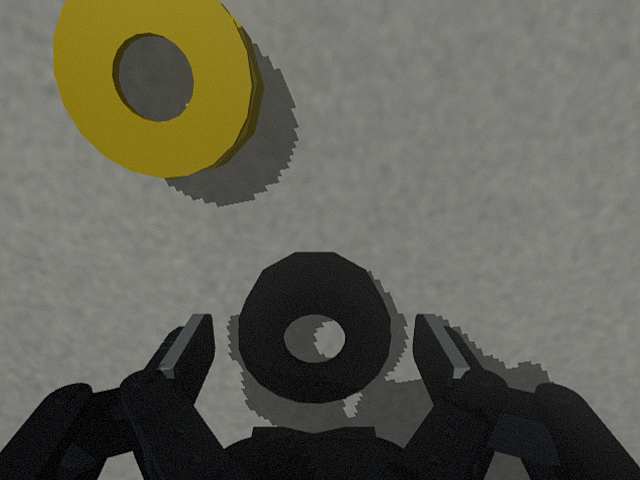

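Request:
move_arm(
  moves=[
    [[0,0,0,0,0,0],[0,0,0,0,0,0],[0,0,0,0,0,0],[0,0,0,0,0,0],[0,0,0,0,0,0]],
  ],
  jaw=0,
)

```text
clock: 14.95
eef_pos: [458.0, -198.8, 2.5]
tool_rot: [-3.141, 0.0, 1.155]
force: [-1.1, 0.5, 9.0]
width: 61.3
```

```bash
python3 look.py w11;python3 -c "
from h import *
go((522,14.4,150),np.radians(61))"
```

```text
14.95 [ 458.03914876 -198.84981138    2.47845537] [-3.14117921e+00  1.19384093e-05  1.15494159e+00] [-1.07548917  0.46064591  9.00015288] [ 0.12998889  0.21507111 -0.01439445] 61.281264221782465 1.4355721544520674
go [0.2209, -0.0277, -0.1475] [-0.0004, 0.0, 0.0903]
```

View pics/w11.png

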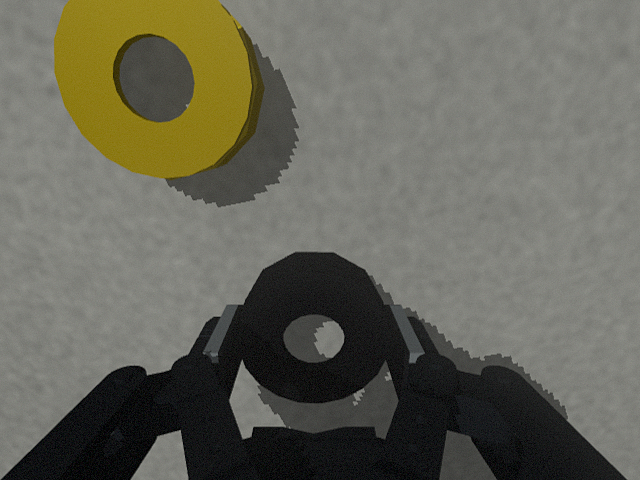

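Request:
move_arm(
  moves=[
    [[0,0,-0.01,0,0,0],[0,0,-0.05,0,0,0],[0.02,-0.003,-0.1,0,0,0.02],[0.06,-0.01,-0.15,0,0,0.05],[0.12,-0.015,-0.2,0,0,0.07],[0.175,-0.021,-0.24,0,0,0.09],[0.215,-0.027,-0.245,0,0,0.09],[0.221,-0.0277,-0.245,0,0,0.09],[0.221,-0.0277,-0.245,0,0,0.09],[0.221,-0.0277,-0.245,0,0,0.09],[0.221,-0.0277,-0.245,0,0,0.09],[0.221,-0.0277,-0.245,0,0,0.09],[0.221,-0.0277,-0.245,0,0,0.09]],
  ],
)

```text
clock: 16.62
eef_pos: [521.9, 14.1, 246.4]
tool_rot: [-3.14, 0.0, 1.064]
force: [-0.8, -0.2, -0.7]
width: 61.4
```

```bash
python3 - <<'E'
from ov import *
s=ctrl.read_state(); im=get_image('wrist'); a=im['color']; e=s['eef_pos']; print(e,s['tool_rot'],s['force'],s['width'],s['qpos'][6])
z=crop(a,240,185,150,120,5,2)
c=(522,14.4)
for c,r,h,col in((c,18,98.5,(0,255,255)),(c,37.3,66,(255,0,0)),(c,6,114.5,(0,255,0))):
    draw(z,240,185,5,circ(im,s,c,r,h),col)
cv2.imwrite('pics/o12.png',z)
z=crop(a,230,240,160,120,5,3)
T=rot(s['tool_rot'])
for r,h,col in((13,19.5,(0,0,255)),(31.5,19.5,(0,255,0)),(32.6,19.5,(0,255,0))):
    draw(z,230,240,5,circ(im,s,e,r,e[2]+h),col)
cv2.imwrite('pics/o13.png',z)
E
```

```text
[521.90531802  14.08170663 246.42246951] [-3.13985978e+00  2.99893381e-04  1.06422594e+00] [-0.80186383 -0.22155668 -0.68795484] 61.44177814978595 0.9827512233621652
```

View pics/o12.png

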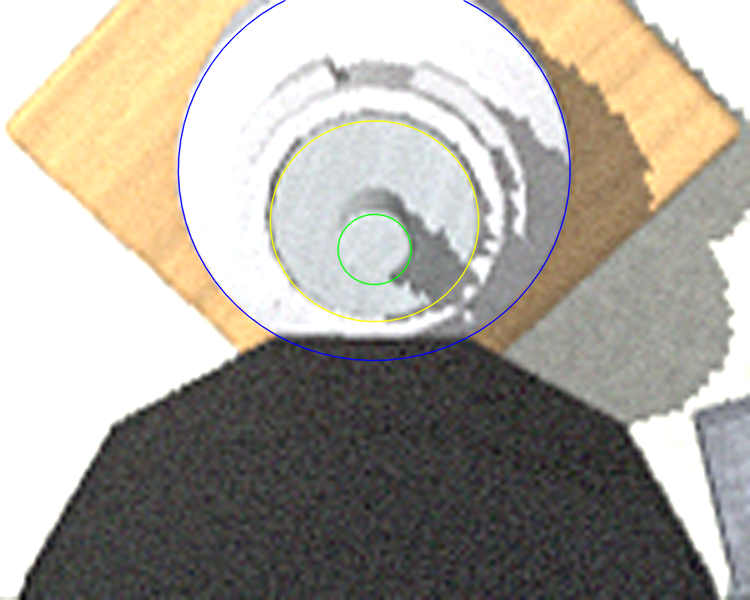

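View pics/o13.png

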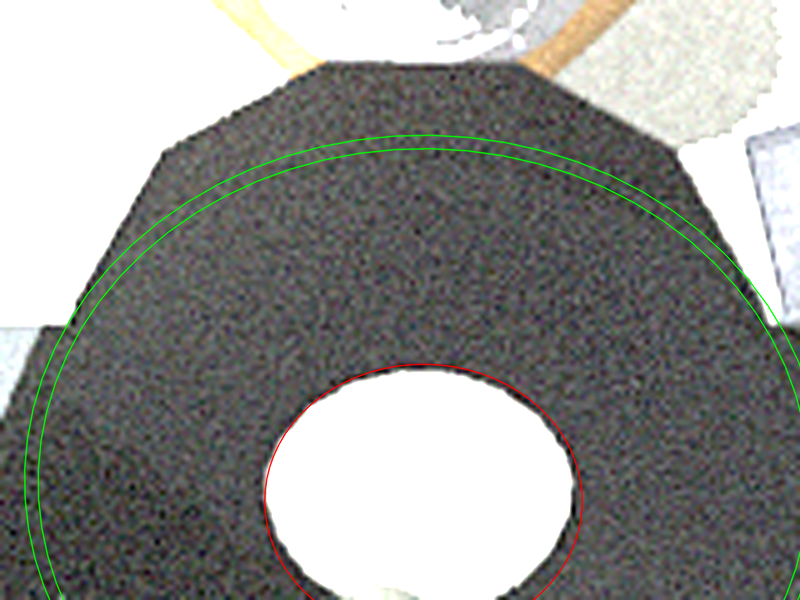

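```bash
python3 -c "
from h import *
print(ctrl.read_state()['eef_pos']);go((522,14.4,130),np.radians(61)); go((522,14.4,100),np.radians(61))"
```

```text
[521.92963146  14.19967752 246.45159996]
go [0.0002, 0.0002, 0.1165] [-0.0017, 0.0003, -0.0002]
go [0.0002, 0.0002, 0.1465] [-0.0017, 0.0003, -0.0002]
```

Request:
move_arm(
  moves=[
    [[0.0002,0.0002,0.04,-0.001,0,0],[0.0002,0.0002,0.09,-0.001,0,0],[0.0002,0.0002,0.125,-0.001,0,0],[0.0002,0.0002,0.144,-0.001,0,0],[0.0002,0.0002,0.1465,-0.001,0,0],[0.0002,0.0002,0.1465,-0.001,0,0],[0.0002,0.0002,0.1465,-0.001,0,0]],
  ],
)

```text
clock: 17.55
eef_pos: [522.9, 14.7, 101.1]
tool_rot: [3.14, -0.001, 1.065]
force: [0.1, 0.9, -0.1]
width: 61.5
```

```bash
python3 look.py w14
```

```text
17.55 [522.86511482  14.70148585 101.06601665] [ 3.14037669e+00 -9.87829788e-04  1.06490626e+00] [ 0.13354692  0.94522373 -0.08815717] [-0.00306055  0.00400538  0.0181742 ] 61.516687220567775 0.9762741991466403
```

View pics/w14.png

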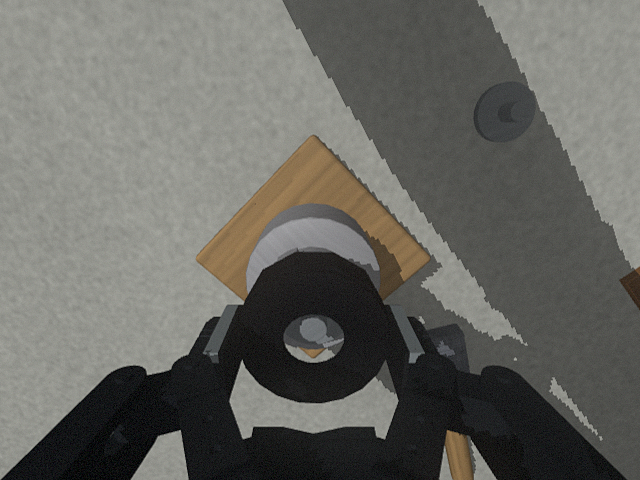

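Request:
move_arm(
  moves=[
    [[0,0,0,0,0,0],[0,0,0,0,0,0],[0,0,0,0,0,0],[0,0,0,0,0,0]],
  ],
)

```text
clock: 18.1
eef_pos: [522.0, 14.7, 100.0]
tool_rot: [-3.141, 0.0, 1.065]
force: [-0.9, 1.3, -0.1]
width: 61.7
```

```bash
python3 -c "
from h import *
print(ctrl.read_state()['eef_pos']);go((522,14.4,97),np.radians(61))"
```

```text
[521.99710178  14.68411289 100.04541755]
go [-0.0002, 0.0001, 0.003] [-0.0006, 0.0002, 0.0004]
```

Settled. I'll descend slowly.

Request:
move_arm(
  moves=[
    [[-0.0002,0.0001,0.002,-0.0005,0,0],[-0.0002,0.0001,0.004,-0.0005,0,0],[-0.0002,0.0001,0.006,-0.0005,0,0],[-0.0002,0.0001,0.0075,-0.0005,0,0],[-0.0002,0.0001,0.0085,-0.0005,0,0],[-0.0002,0.0001,0.0085,-0.0005,0,0]],
  ],
)

```text
clock: 18.85
eef_pos: [522.0, 14.4, 91.4]
tool_rot: [-3.141, 0.0, 1.065]
force: [-0.3, -0.2, -1.0]
width: 61.5
```

Request:
move_arm(
  moves=[
    [[0,0,0.001,0,0,0],[0,0,0.002,0,0,0],[0,0,0.0025,0,0,0],[0,0,0.0025,0,0,0]],
  ],
)

```text
clock: 19.35
eef_pos: [522.0, 14.5, 89.0]
tool_rot: [-3.141, 0.0, 1.065]
force: [0.3, -0.2, 0.4]
width: 61.6
```

Request:
move_arm(
  moves=[
    [[0,0,0.001,0,0,0],[0,0,0.002,0,0,0],[0,0,0.002,0,0,0],[0,0,0.002,0,0,0]],
  ],
)

```text
clock: 19.85
eef_pos: [522.0, 14.5, 87.0]
tool_rot: [-3.142, 0.0, 1.065]
force: [0.7, 0.2, -1.0]
width: 61.4
```

Request:
move_arm(
  moves=[
    [[0,0,0.001,0,0,0],[0,0,0.002,0,0,0],[0,0,0.002,0,0,0],[0,0,0.002,0,0,0]],
  ],
)

```text
clock: 20.35
eef_pos: [522.0, 14.4, 85.0]
tool_rot: [-3.142, 0.0, 1.065]
force: [-0.0, 0.4, -1.5]
width: 61.6
```

Request:
move_arm(
  moves=[
    [[0,0,0.001,0,0,0],[0,0,0.0015,0,0,0],[0,0,0.002,0,0,0],[0,0,0.002,0,0,0]],
  ],
)

```text
clock: 20.85
eef_pos: [522.0, 14.5, 83.0]
tool_rot: [-3.141, 0.0, 1.065]
force: [-1.1, 0.1, -1.1]
width: 61.1
```

Request:
move_arm(
  moves=[
    [[0,0,0.0005,0,0,0],[0,0,0.001,0,0,0],[0,0,0.001,0,0,0]],
  ],
)

```text
clock: 21.22
eef_pos: [522.1, 14.4, 82.2]
tool_rot: [3.141, 0.0, 1.065]
force: [-0.4, -0.3, 3.8]
width: 61.3
```

```bash
python3 look.py w15
```

```text
21.225 [522.0524594   14.44092364  82.23738498] [3.14149567e+00 7.51084818e-05 1.06500239e+00] [-0.4188875  -0.25695019  3.75576766] [0.02138862 0.2072709  0.05302019] 61.33306294666549 0.9755648285509481
```

View pics/w15.png

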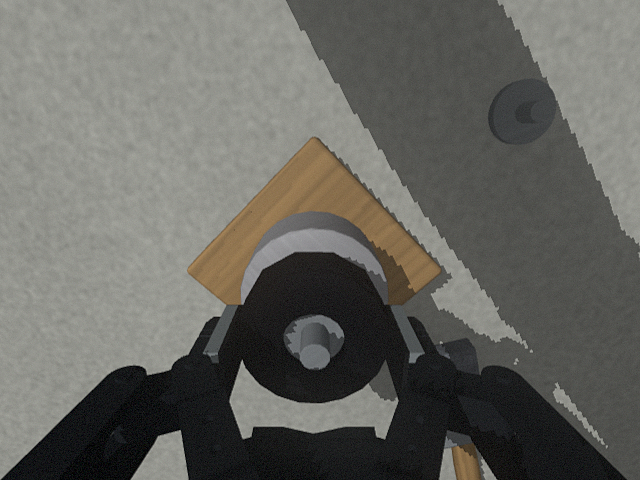

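Request:
move_arm(
  moves=[
    [[0,0,0.0005,0,0,0],[0,0,0.0012,0,0,0],[0,0,0.0012,0,0,0]],
  ],
)

```text
clock: 21.65
eef_pos: [522.0, 14.5, 81.2]
tool_rot: [3.141, 0.0, 1.065]
force: [-1.9, 0.3, 6.6]
width: 61.4
```

Request:
move_arm(
  moves=[
    [[0,0,0,0,0,0.06],[0,0,0,0,0,0.12],[0,0,0,0,0,0.18],[0,0,0,0,0,0.18]],
  ],
)

```text
clock: 22.15
eef_pos: [522.6, 14.4, 81.3]
tool_rot: [3.141, -0.001, 0.884]
force: [-0.6, -0.3, 6.7]
width: 60.9
```

```bash
python3 -c "
from h import *
s=ctrl.read_state();print(s['eef_pos'],s['tool_rot'],s['force'],s['torque'],s['width'])"
```

```text
[522.57117109  14.38965963  81.30988097] [ 3.14054324e+00 -5.06038882e-04  8.84428919e-01] [-0.61421327 -0.3081211   6.68823721] [-0.03593573  0.22711763 -0.08301427] 60.86840982710747
```

Request:
move_arm(
  moves=[
    [[0,0,0.0004,0,0,0.06],[0,0,0.0004,0,0,0.12],[0,0,0.0005,0,0,0.18],[0,0,0.0006,0,0,0.24],[0,0,0.0007,0,0,0.3],[0,0,0.0007,0,0,0.3]],
  ],
)

```text
clock: 22.9
eef_pos: [522.8, 14.3, 80.8]
tool_rot: [3.14, -0.001, 0.584]
force: [-1.2, 0.6, 8.4]
width: 61.4
```

```bash
cat > st.py <<'E'
from h import *
s=ctrl.read_state();print(s['clock'],s['eef_pos'].round(2),s['tool_rot'].round(4),s['force'].round(2),s['torque'].round(3),s['width'].round(1),s['qpos'][6].round(2))
E
python3 st.py
```

```text
Traceback (most recent call last):
  File "st.py", line 2, in <module>
    s=ctrl.read_state();print(s['clock'],s['eef_pos'].round(2),s['tool_rot'].round(4),s['force'].round(2),s['torque'].round(3),s['width'].round(1),s['qpos'][6].round(2))
                                                                                                                               ^^^^^^^^^^^^^^^^
AttributeError: 'float' object has no attribute 'round'
```

```bash
sed -i "s/,s\['width'\].round(1)//" st.py; python3 st.py
```

```text
22.9 [522.8   14.34  80.83] [ 3.1405e+00 -1.2000e-03  5.8450e-01] [-1.23  0.59  8.36] [-0.105  0.291 -0.062] 0.67
```

Request:
move_arm(
  moves=[
    [[-0.0002,-0.0001,0.0001,0,0,0.06],[-0.0004,-0.0002,0.0002,0,0,0.12],[-0.0004,-0.0002,0.0003,0,0,0.18],[-0.0004,-0.0002,0.0004,0,0,0.24],[-0.0004,-0.0002,0.0004,0,0,0.3],[-0.0004,-0.0002,0.0004,0,0,0.3]],
  ],
)

```text
clock: 23.65
eef_pos: [522.7, 14.3, 80.6]
tool_rot: [3.141, -0.002, 0.285]
force: [-1.1, -0.1, 10.3]
width: 61.8
```

```bash
python3 st.py
```

```text
23.65 [522.68  14.32  80.58] [ 3.1407e+00 -2.1000e-03  2.8460e-01] [-1.14 -0.09 10.3 ] [ 0.04   0.267 -0.067] 0.47
```

Request:
move_arm(
  moves=[
    [[-0.0003,-0.0001,0.0001,0,0,0.06],[-0.0005,-0.0002,0.0002,0,0.001,0.12],[-0.0005,-0.0002,0.0004,0,0.001,0.18],[-0.0005,-0.0002,0.0005,0,0.001,0.24],[-0.0005,-0.0002,0.0005,0,0.001,0.24]],
  ],
)

```text
clock: 24.28
eef_pos: [522.6, 14.3, 80.3]
tool_rot: [3.141, -0.004, 0.045]
force: [-1.0, -0.7, 11.1]
width: 61.4
```

```bash
python3 st.py
```

```text
24.275 [522.64  14.25  80.3 ] [ 3.1412 -0.0043  0.0445] [-1.01 -0.71 11.12] [-0.012  0.222 -0.08 ] 0.32
```

Request:
move_arm(
  moves=[
    [[-0.0002,0,0.0001,0,-0.001,0.05],[-0.0002,0,0.0003,0,-0.001,0.1],[-0.0002,0,0.0003,0,-0.001,0.12],[-0.0002,0,0.0003,0,-0.001,0.12]],
  ],
)

```text
clock: 24.78
eef_pos: [522.6, 14.2, 80.1]
tool_rot: [-3.141, -0.004, -0.075]
force: [-0.7, -0.7, 12.1]
width: 61.4
```

```bash
python3 st.py
```

```text
24.775 [522.6   14.24  80.11] [-3.1414 -0.0036 -0.075 ] [-0.75 -0.7  12.09] [-0.02   0.143  0.068] 0.24
```

Request:
move_arm(
  moves=[
    [[0,0,0.0001,0,-0.001,0.03],[0,0,0.0002,0,-0.001,0.06],[0,0,0.0002,0,-0.001,0.06]],
  ],
)

```text
clock: 25.15
eef_pos: [522.6, 14.3, 80.0]
tool_rot: [-3.141, -0.003, -0.135]
force: [-1.1, -0.4, 11.2]
width: 61.2
```

```bash
python3 st.py
```

```text
25.15 [522.58  14.25  79.96] [-3.1412e+00 -2.6000e-03 -1.3500e-01] [-1.08 -0.39 11.22] [0.01  0.196 0.053] 0.2
```

Request:
move_arm(
  moves=[
    [[0,0,0.0001,0,0,0.03],[0,0,0.0001,0,0,0.06],[0,0,0.0001,0,0,0.06]],
  ],
)

```text
clock: 25.52
eef_pos: [522.6, 14.3, 79.9]
tool_rot: [-3.141, -0.003, -0.195]
force: [-0.2, -1.1, 12.6]
width: 61.6
```

```bash
python3 st.py
```

```text
25.525 [522.6   14.26  79.91] [-3.141e+00 -2.600e-03 -1.948e-01] [-0.22 -1.07 12.58] [0.012 0.223 0.049] 0.16
```

Request:
move_arm(
  moves=[
    [[0,0,0,0,0,0.03],[0,0,0,0,0,0.06],[0,0,0,0,0,0.06]],
  ],
)

```text
clock: 25.9
eef_pos: [522.3, 14.6, 79.9]
tool_rot: [-3.141, -0.002, -0.251]
force: [-2.2, -0.8, 13.2]
width: 61.2
```

```bash
python3 st.py
```

```text
25.9 [522.31  14.62  79.88] [-3.1411e+00 -1.8000e-03 -2.5130e-01] [-2.2  -0.77 13.17] [0.045 0.302 0.823] 0.12
```

Request:
move_arm(
  moves=[
    [[0,0,0,0,0,-0.02],[0,0,-0.0003,0,0,-0.03],[0,0,-0.0003,0,0,-0.03]],
  ],
)

```text
clock: 26.28
eef_pos: [522.4, 14.6, 80.0]
tool_rot: [-3.141, -0.002, -0.224]
force: [-0.6, 1.8, 11.5]
width: 61.3
```

```bash
python3 st.py
```

```text
26.275 [522.38  14.57  79.99] [-3.1407e+00 -2.0000e-03 -2.2390e-01] [-0.62  1.85 11.54] [0.181 0.208 0.177] 0.14
```

Request:
move_arm(
  moves=[
    [[0,0,0,0,0,0],[0,0,0,0,0,0],[0,0,0,0,0,0],[0,0,0,0,0,0]],
  ],
  jaw=1,
)

```text
clock: 26.78
eef_pos: [520.7, 14.4, 78.7]
tool_rot: [3.141, 0.001, -0.225]
force: [-0.8, -0.3, 0.3]
width: 85.4
```

```bash
python3 st.py; python3 look.py w16
```

```text
26.775 [520.72  14.4   78.73] [ 3.1413e+00  1.4000e-03 -2.2510e-01] [-0.81 -0.3   0.33] [ 0.01  -0.025 -0.021] 0.14
26.775 [520.72090635  14.39512469  78.72638495] [ 3.14132200e+00  1.41530326e-03 -2.25090030e-01] [-0.81341538 -0.30483296  0.32676211] [ 0.00974    -0.02499316 -0.02146078] 85.40264240475568 0.13813387129772345
```

View pics/w16.png

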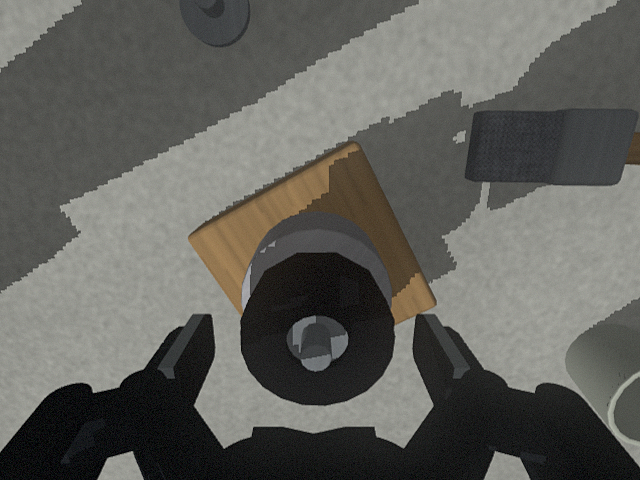

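Request:
move_arm(
  moves=[
    [[0.001,0,-0.01,0,0,0],[0.001,0,-0.04,0,0,0],[0.001,0,-0.08,0,0,0],[0.001,0,-0.115,0,0,0],[0.001,0,-0.115,0,0,0],[0.001,0,-0.115,0,0,0],[0.001,0,-0.115,0,0,0],[0.001,0,-0.115,0,0,0]],
  ],
)

```text
clock: 27.82
eef_pos: [521.4, 14.1, 193.1]
tool_rot: [3.141, 0.003, -0.225]
force: [0.0, -0.3, -0.4]
width: 85.3
```

```bash
python3 look.py w17 ring_center:89 lid_center:100; python3 - <<'E'
from ov import *
s=ctrl.read_state(); im=get_image('wrist'); a=im['color']
c=(522,14.4); z=crop(a,240,180,140,120,5,2.5)
for r,h,col in((31.5*.98,100.5,(0,0,255)),(13*.98,100.5,(0,255,0)),(6*.98,112,(255,0,0)),(37.3,66,(255,255,0))): draw(z,240,180,5,circ(im,s,c,r,h),col)
cv2.imwrite('pics/o17.png',z)
sc=get_image('scene'); b=sc['color']; cv2.imwrite('pics/s17.png',b); cv2.imwrite('pics/s17z.png',crop(b,260,190,120,100,6,1.5))
t=get_image('top')['color']; cv2.imwrite('pics/t17.png',t)
E
```

```text
27.825 [521.39082932  14.12154003 193.08871532] [ 3.14084207e+00  2.79522136e-03 -2.25178730e-01] [ 0.01929878 -0.30832823 -0.36289541] [-0.01484406  0.01324947  0.06060948] 85.34334166428349 0.03910520767198913
ring_center [314.9 244.1] 0.93 [522.   13.9  89. ]
ring_center [212.4 425.8] 0.85 [ 393.1 -134.8   89. ]
lid_center [313.3 246.4] 0.84 [521.3  16.  100. ]
lid_center [250.1  48.7] 0.64 [512.2 146.3 100. ]
```

View pics/o17.png

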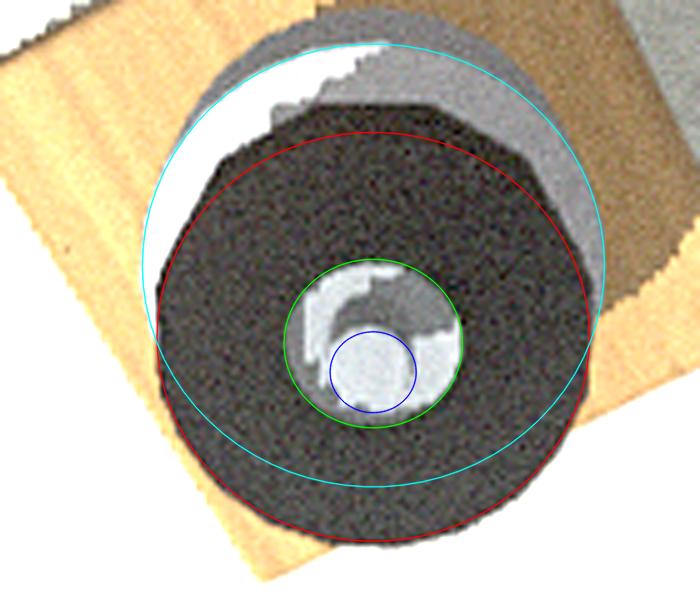

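View pics/s17z.png

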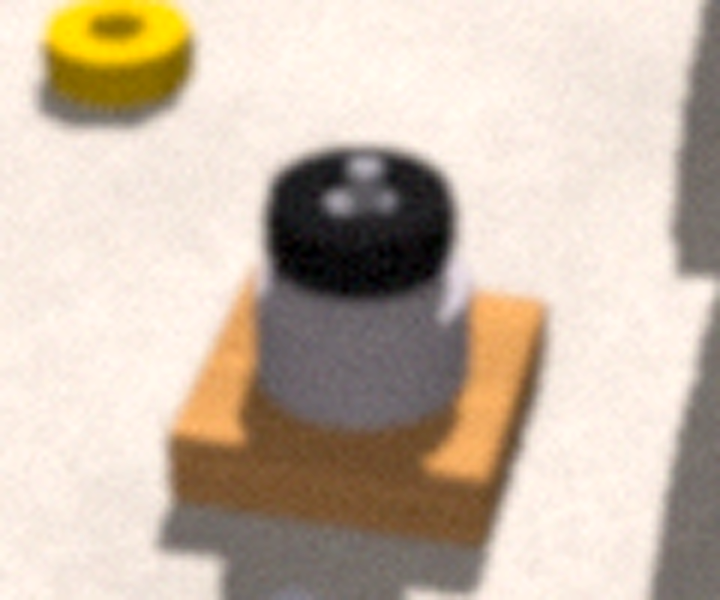

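View pics/t17.png

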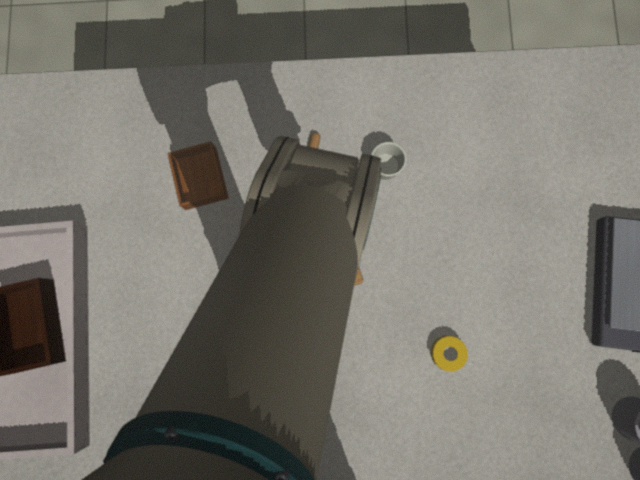

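```bash
python3 -c "
from h import *
print(job.finish_job())"
```

```text
the job is handed in; nothing more can be done
None
```

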